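Fetch the tejolote from behind the jars

ROBOT

A 6-joint arm with a two-finger parallel gripper is mounted at the origin on the work surface. World frame = base frame: x ahead of the robot, y to its left, z up, the work surface at z = 0. Lengths are in mm, angles in rad, forces in N, time in s.
With the tool pointing down it reaches from about 350 to 775 mm from the base axis. Payload 7.3 kg.
Tool frame: the origin (TCP) lies at the very end of the fingers, on their centre line; the grasp point (between the pads) lies 19 mm behind it (bot.tcp_to_grasp is the distance from the TCP to the grasp point, in mm); z points along the fingers, y is the direction in which the jaws open and shut (so a half turn about z gives the same grasp; the last joint's range is limited). The gripper opens to 92 mm and grips with 3 to 60 N. Pads are 19 mm wide; open, the fingers measure 130 mm over their backs; the gripper's body (75 mm by 190 mm) begins 47 mm behind the grasp point.
Start: joints at [1.193, 0.342, 1.524, -0, 1.275, -0.146], TCP at [120.593, 510.985, 195.041] pointing down, gripper open.
Joint ranges: [-2.53, 2.53], [-0.77, 2.02], [0.04, 2.7], [-1, 4.14], [0.28, 2.66], [-3.11, 3.11]. Speed limits (rad/s): [2.57, 2.57, 3.14, 3.14, 3.14, 3.14].

INTERFACE

Orientations are given as [roll, pitch, yaw] about the fixed x, y, z axes, in that order (R = Rz(yaw) Ry(pitch) Rx(roll)).
In Python, from plant import bot gives the robot as it stands. The module is installed in compiled form; this text tells all that it offers.
- The arm moves only by the tool carry_out, never from a script. Its argument "motion" is a list of rows, each a list of 5 numbers: the closure, from 0 (fully open) to 1 (shut), then the shift along the tool's x, y, z in mm, then the turn about the tool's z in degrees. In form: [[claw, dx, dy, dz, spin], ...]. A call has 1 to 10 rows; each row is the pose to reach, as a shift and turn from the pose measured when the call began, along the tool's axes at that moment; what a row does not reach only later rows make up. A row lasts 1/8 s, in which the tool goes at most 62.5 mm and 10.7 degrees, less where a joint would pass 70% of its speed; a pose out of reach is approached as far as the arm can. A call with a gripper value outside its range is refused whole. The fingers move at their own pace and stop on an object; the grip force is fixed at half the most. Time passes only in rows, so rows that repeat a pose let the fingers close. It gives the time, the measured TCP pose, the force and the opening at its end, in the units of the state.
- bot.get_obs(): the state, without advancing time (a new reading comes with each control period).
- bot.capture(name): name is "scene" or "top"; returns a dict with "color" (420x560x3 uint8, red, green, blue), "depth" (420x560 float32, mm along the optical axis (not along the pixel's ray), 0 where there is no reading), "K" (3x3 intrinsics, pixels), "camera_from_world" (4x4, takes a point from world to camera coordinates). Camera axes: x right, y down, z forward; pixel columns grow to the right and rows downward; lengths in mm; the calibration is good to about 2 mm. A picture is of the moment at which its call begins.
- bot.close_job(): hands the job in, once; it reports no verdict.
The state is a dict: "time": time; "joint_positions": joint angles; "dq": joint speeds; "tau": joint torques, N m; "tool_pos": TCP position; "tcp_rot": TCP orientation; "contact_force": force on the tool from outside, world axes, zero at the start; "moment": the same for the moment, N m; "grip_width": finger opening in mm.
Only numpy, scipy, OpenCV 4.12 (cv2) and the standard library are available. Lean on these libraries where they do the work, as an engineer would, in place of code of your own. Each camera call takes 0.05 s, during which the arm holds its last target.

TASK

The stone tejolote stands at the back of the orange pegged ledge, hemmed in by the glass jar, the wooden mill and the tin. Stand all three aside on the cutting board, then put the tejolote foot down in the bowl of the molcajete, and then put the jar, mill and tin back on the ledge, each on the very spot where it stood, with the tin facing square to the ledge again. Set everything down without dropping or toppling it, and leave the tortilla press, salt dish and mug as they are.

Things in the scene. Friction and masses are not known exactly. Their poses are not given: they have to be found in the camera images.
- ledge: orange painted ledge, fixed, 190 mm deep (x) and 800 mm long (y), its flat top 40 mm above the counter; along its far edge (+x) stands a low orange peg panel, 12 mm thick, front face at x = +83 mm, its top 120 mm above the counter. Origin: centre of its underside, on the counter; x points away from the robot, into the panel.
- cutting_board: brown wooden cutting board, fixed, flat, 140 mm (x) by 310 mm (y), 16 mm thick, lying on the counter in front of the ledge, to the left or to the right. Origin: centre of its underside.
- molcajete: dark stone mortar on three legs, fixed, 170 mm across and 90 mm high, lying on the counter in front of the ledge on the side away from the cutting board. The bowl inside has a flat floor 48 mm above the counter, about 68 mm across, and walls widening to 138 mm at the rim. Origin: on its axis, at counter level.
- tejolote: dark stone pestle, loose, about 0.3 kg, 70 mm high, standing on its foot: foot 48 mm across (flat 38 mm), a straight round neck 36 mm across from 36 to 64 mm above the foot. Origin: centre of the foot; z up its axis. At the start it stands on the ledge top, behind and between the jar, mill and tin, 10 to 40 mm from them.
- jar: round glass jar of red chillies with a flat metal lid, loose, about 0.35 kg: glass 62 mm across up to 106 mm, lid 58 mm across from 112 mm to the top at 130 mm. Origin: centre of its underside; z up.
- mill: dark turned wooden pepper mill, loose, about 0.25 kg: foot 54 mm across, waist 38 mm, straight head 42 mm across from 79 to 113 mm, then a dome and a small steel ball, top at 138 mm. Origin: centre of its underside; z up.
- tin: upright rectangular metal tin with a lid, loose, about 0.25 kg, 46 mm (its x) by 64 mm (its y), lid 1 mm larger, 130 mm high. Origin: centre of its underside; z up. At the start its x lies nearly along the ledge's x.
- press: aluminium tortilla press, closed, on the ledge at the left (+y) of the work, 160 mm across, about 65 mm high with its lever laid over the top. Bystander. Origin: centre of its underside.
- salt_dish: small open clay dish of salt on the ledge between the tin, jar and mill and the press, 62 mm across, 30 mm high. Bystander. Origin: centre of its underside.
- mug: brown clay mug with a handle on its right side (-y), on the ledge at the right (-y) of the work, 72 mm across, 70 mm high. Bystander. Origin: centre of its underside.

How it is judged:
By the outcome, as a careful person would: the job done as asked, in the order asked, and still so for the second after the job is handed in, with the robot touching nothing.
It also fails if it takes over 147 s, if anything falls off the work surface, if the arm or the gripper's body presses on something with over 40 N, if the wrist force passes 120 N, or if a joint passes its speed limit or range.

## Working session

There is one attempt and no reset: what is moved stays moved. The work goes in short steps, Python scripts to look and compute and a tool call to move; the robot and the scene stay as the last step left them, time stands still between calls to the robot, and variables do not carry over. Pictures are saved under pics/ and viewed, and the job is handed in when it is done.

Besides the shell and the picture viewer there is one more tool, called after "Call:" by a JSON object that holds its "fn" and its "kwargs". carry_out: Moves the arm, as the interface text tells. Its arguments: {"type":"object","properties":{"motion":{"type":"array","items":{"type":"array","items":{"type":"number"}}}},"required":["motion"]}

```bash
mkdir -p pics; cat > h.py <<'E'
import numpy as np, cv2
from plant import bot
def cap(n,save=None):
    c=bot.capture(n)
    if save: cv2.imwrite(f'pics/{save}.png',cv2.cvtColor(c['color'],cv2.COLOR_RGB2BGR))
    return c
def pts(c):
    d=c['depth'];K=c['K'];T=np.linalg.inv(c['camera_from_world'])
    v,u=np.indices(d.shape)
    p=np.stack([(u-K[0,2])/K[0,0]*d,(v-K[1,2])/K[1,1]*d,d,np.ones_like(d)],-1)
    return (p@T.T)[...,:3]
def proj(c,p):
    q=c['camera_from_world']@np.append(p,1); q=c['K']@q[:3]; return q[:2]/q[2]
def ray(c,u,v,z):
    T=np.linalg.inv(c['camera_from_world']);K=c['K']
    d=T[:3,:3]@np.array([(u-K[0,2])/K[0,0],(v-K[1,2])/K[1,1],1]);o=T[:3,3]
    return o+d*(z-o[2])/d[2]
E
python3 - <<'E'
from h import *
o=bot.get_obs()
for k,v in o.items(): print(k,np.round(v,3))
for n in('scene','top'):
    c=cap(n,n+'0'); print(n,c['K'],np.linalg.inv(c['camera_from_world']).round(3)); np.savez(n+'0',**c)
E
```

```text
time 0.0
joint_positions [ 1.193  0.343  1.525 -0.     1.275 -0.146]
dq [-0.001 -0.001  0.    -0.002 -0.     0.   ]
tau [ -0.    -43.125 -24.422   0.072   0.056  -0.   ]
tool_pos [120.416 510.539 194.339]
tcp_rot [-3.14 -0.    2.91]
contact_force [-0.854 -0.456  0.133]
moment [ 0.027  0.011 -0.022]
grip_width 91.658
scene [[465.08975827   0.         279.15634081]
 [  0.         465.08975827 213.2889943 ]
 [  0.           0.           1.        ]] [[-8.500000e-01  4.410000e-01 -2.870000e-01  8.967580e+02]
 [ 5.260000e-01  7.250000e-01 -4.450000e-01  6.363090e+02]
 [ 1.200000e-02 -5.290000e-01 -8.480000e-01  1.066937e+03]
 [ 0.000000e+00  0.000000e+00  0.000000e+00  1.000000e+00]]
top [[501.30571686   0.         285.31689069]
 [  0.         501.30571686 207.44469401]
 [  0.           0.           1.        ]] [[ 2.800000e-02 -9.910000e-01  1.290000e-01  4.089980e+02]
 [-9.990000e-01 -2.600000e-02  2.000000e-02  8.955600e+01]
 [-1.600000e-02 -1.300000e-01 -9.910000e-01  1.166177e+03]
 [ 0.000000e+00  0.000000e+00  0.000000e+00  1.000000e+00]]
```

View pics/scene0.png

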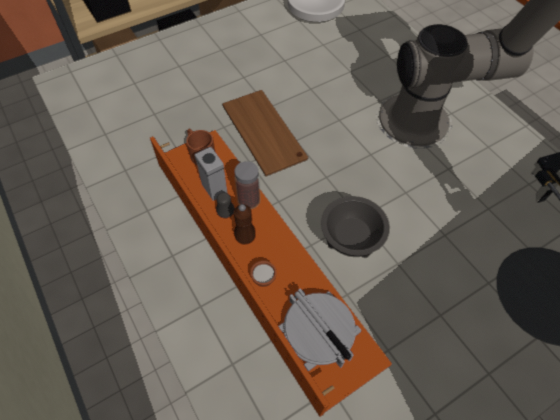

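View pics/top0.png

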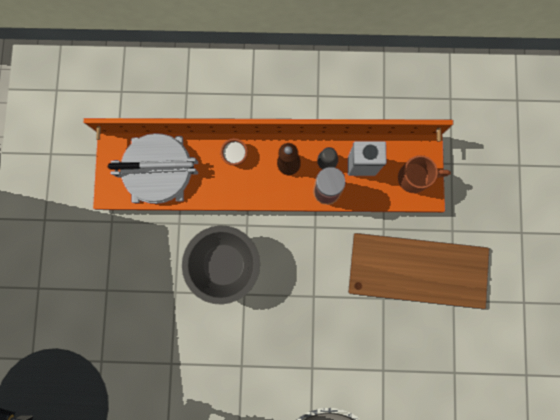

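The top view shows, left to right on the orange ledge: press (155,168), salt dish (234,153), mill (289,158), tejolote (328,158), jar (330,185), tin (368,158) and mug (420,175). The molcajete is at (221,264) and the board at (420,270). Next I measure them.

```bash
python3 - <<'E'
from h import *
c=dict(np.load('top0.npz'));s=dict(np.load('scene0.npz'))
im=cv2.cvtColor(c['color'],cv2.COLOR_RGB2BGR)
cv2.imwrite('pics/topz.png',cv2.resize(im[110:220,200:450],None,fx=3.2,fy=3.2,interpolation=cv2.INTER_CUBIC))
im=cv2.cvtColor(s['color'],cv2.COLOR_RGB2BGR)
cv2.imwrite('pics/scz.png',cv2.resize(im[115:295,140:320],None,fx=3.2,fy=3.2,interpolation=cv2.INTER_CUBIC))
for nm,cc in(('top',c),('scene',s)):
    P=pts(cc)
    def r(u,v): print(nm,(u,v),P[v,u].round(1))
    if nm=='top':
        for uv in [(155,140),(300,200),(289,150),(328,155),(330,185),(358,150),(382,150),(375,162),(420,250),(221,264),(234,153),(60,100),(150,122)]: r(*uv)
    else:
        for uv in [(247,170),(243,208),(223,200),(208,158),(260,130),(352,228),(240,280)]: r(*uv)
E
```

```text
top (155, 140) [697.6 409.6  69.9]
top (300, 200) [574.1  79.1  38.1]
top (289, 150) [654.7 105.1 179. ]
top (328, 155) [663.1  22.  109.5]
top (330, 185) [587.6  20.5 166.1]
top (358, 150) [660.7 -34.9 168.8]
top (382, 150) [661.2 -83.  171.6]
top (375, 162) [636.2 -69.2 170.9]
top (420, 250) [ 469.5 -197.9   13.3]
top (221, 264) [424.5 251.5  44.7]
top (234, 153) [674.3 231.1  60.1]
top (60, 100) [811.3 669.9  -3.2]
top (150, 122) [723.6 407.9 121.4]
scene (247, 170) [595.5  22.1 171.6]
scene (243, 208) [658.9 115.8 178.6]
scene (223, 200) [670.7  28.6 108.4]
scene (208, 158) [659.1 -58.3 172.9]
scene (260, 130) [ 435.3 -195.4   15.4]
scene (352, 228) [417.4 235.5  48.1]
scene (240, 280) [737.4 232.5  97.2]
```

View pics/topz.png

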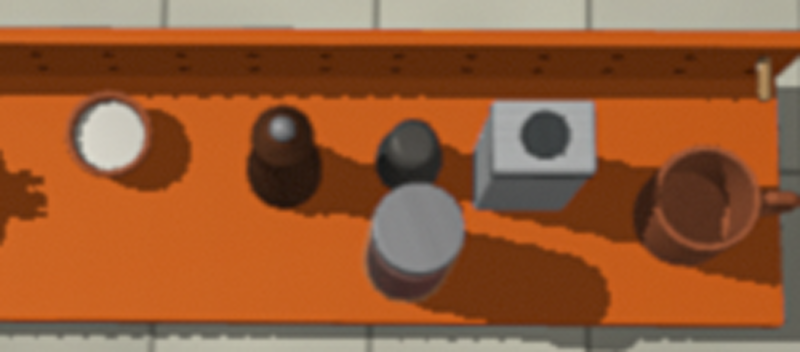

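View pics/scz.png

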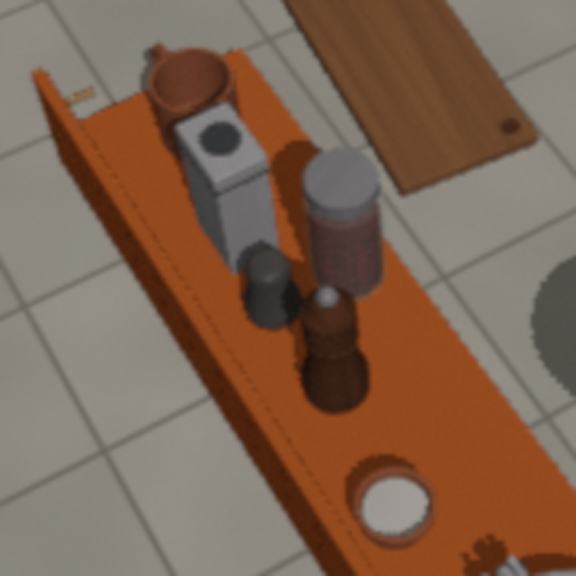

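```bash
cat > meas.py <<'E'
from h import *
def topc(c,z,xr,yr,tol=9,want=None):
    """mask of points at height ~z in region; centroid ray at z; minAreaRect; circle"""
    P=pts(c); m=(abs(P[...,2]-z)<tol)&(P[...,0]>xr[0])&(P[...,0]<xr[1])&(P[...,1]>yr[0])&(P[...,1]<yr[1])
    m=m.astype(np.uint8)
    n,l,st,ce=cv2.connectedComponentsWithStats(m)
    if n<2: return None
    i=1+np.argmax(st[1:,4]); m=(l==i).astype(np.uint8)
    v,u=np.nonzero(m); 
    W=np.array([ray(c,a,b,z)[:2] for a,b in zip(u,v)])
    cs,_=cv2.findContours(m,cv2.RETR_EXTERNAL,cv2.CHAIN_APPROX_NONE)
    C=np.array([ray(c,a,b,z)[:2] for a,b in cs[0][:,0]]).astype(np.float32)
    px=1.9
    cc,r=cv2.minEnclosingCircle(C)
    return dict(n=len(u),cen=W.mean(0).round(1),area_d=round(2*np.sqrt(st[i,4]*abs(np.linalg.det(np.array([ray(c,1,0,z)-ray(c,0,0,z),ray(c,0,1,z)-ray(c,0,0,z)])[:,:2]))/np.pi),1),circ=np.round(cc,1),r=round(r,1),rect=cv2.minAreaRect(C),zm=P[m>0][:,2].mean().round(1))
E
python3 - <<'E'
from meas import *
c=dict(np.load('top0.npz'));s=dict(np.load('scene0.npz'))
R={'jar':(170,(540,630),(-30,70)),'tin':(170,(610,700),(-120,-15)),'tej':(110,(630,700),(0,50)),'mill':(173,(620,700),(70,150)),'dish':(70,(620,720),(190,270)),'mug':(110,(560,700),(-220,-120)),'board':(16,(330,520),(-400,-20)),'press':(100,(540,720),(300,500)),'molc':(48,(370,480),(190,310)),'molrim':(90,(320,540),(130,370))}
for k,(z,x,y) in R.items():
    for n,cc in(('top',c),('scene',s)):
        r=topc(cc,z,x,y)
        print(k,n,r)
P=pts(c)
m=(abs(P[...,2]-40)<5)&(P[...,0]>500)
print('ledge',cv2.minAreaRect(P[m][:,:2].astype(np.float32)))
# front & panel edges
for n,cc in(('top',c),('scene',s)):
    P=pts(cc);m=(abs(P[...,2]-120)<6)&(P[...,0]>690)
    q=P[m][:,:2]; print('panel top',n,len(q),q.mean(0),cv2.fitLine(q.astype(np.float32),cv2.DIST_L2,0,.01,.01).ravel(),cv2.minAreaRect(q.astype(np.float32)))
E
```

```text
jar top {'n': 637, 'cen': array([595.1,  19.9]), 'area_d': np.float64(63.2), 'circ': array([595.3,  20.7]), 'r': 29.3, 'rect': ((595.1739501953125, 19.871475219726562), (57.36183166503906, 54.39753723144531), 1.1635053157806396), 'zm': np.float64(169.0)}
jar scene {'n': 397, 'cen': array([597.8,  23.6]), 'area_d': np.float64(90.4), 'circ': array([597.6,  24. ]), 'r': 31.6, 'rect': ((597.302001953125, 23.04559326171875), (59.81978225708008, 57.552459716796875), 81.28939056396484), 'zm': np.float64(169.2)}
tin top {'n': 727, 'cen': array([655.2, -58. ]), 'area_d': np.float64(67.6), 'circ': array([655.8, -58.2]), 'r': 38.5, 'rect': ((655.4974365234375, -58.15838623046875), (47.806175231933594, 62.86863708496094), 0.6162708401679993), 'zm': np.float64(169.3)}
tin scene {'n': 442, 'cen': array([659. , -53.7]), 'area_d': np.float64(95.3), 'circ': array([657.7, -53.8]), 'r': 40.4, 'rect': ((659.1636352539062, -53.94214630126953), (48.79370880126953, 70.25039672851562), 1.1437629461288452), 'zm': np.float64(169.5)}
tej top {'n': 198, 'cen': array([663.8,  20.5]), 'area_d': np.float64(37.4), 
[... 3875 characters left out ...]
rc': array([425. , 247.7]), 'r': 84.9, 'rect': ((424.475341796875, 247.62762451171875), (167.3177490234375, 167.25624084472656), 58.58488845825195), 'zm': np.float64(89.1)}
ledge ((638.5643310546875, 153.71405029296875), (180.3463897705078, 800.4017333984375), 1.1452133655548096)
panel top top 2142 [732.26845497 155.36658257] [ 1.9324368e-02 -9.9981326e-01  7.3226843e+02  1.5536658e+02] ((732.3533935546875, 154.2569580078125), (14.56297492980957, 798.1160888671875), 1.1178351640701294)
panel top scene 1808 [732.77945854 223.05985512] [ 1.8344402e-02 -9.9983174e-01  7.3277948e+02  2.2305986e+02] ((733.5108642578125, 156.36892700195312), (12.992674827575684, 799.07470703125), 1.05074942111969)
```

```bash
cat > go.py <<'E'
import sys
from h import *
LY=0.019
def show(x,y,z,yaw=np.pi+LY):
    o=bot.get_obs();p=np.array(o['tool_pos']);r,pi,w=o['tcp_rot']
    from scipy.spatial.transform import Rotation as Ro
    R=Ro.from_euler('xyz',[r,pi,w]).as_matrix()
    d=R.T@(np.array([x,y,z])-p)
    a=(yaw-w+np.pi)%(2*np.pi)-np.pi
    print('t',round(float(o['time']),2),'pos',p.round(1),'rpy',np.round([r,pi,w],3),'F',np.round(o['contact_force'],1),'w',np.round(o['grip_width'],1))
    print('shift',d.round(1),'spin',round(-np.degrees(a),1),'dist',round(np.linalg.norm(d)))
if __name__=='__main__': show(*[float(a) for a in sys.argv[1:]])
E
python3 - <<'E'
from h import *
for i in range(4):
    o=bot.get_obs();print(o['time'],np.round(o['tool_pos'],2),np.round(o['tcp_rot'],4));cap('top')
E
python3 go.py 596 22 250
```

```text
0.1 [120.46 510.57 194.43] [-3.1402e+00 -2.0000e-04  2.9098e+00]
0.15 [120.47 510.65 194.52] [-3.1405e+00 -1.0000e-04  2.9098e+00]
0.2 [120.5  510.73 194.62] [-3.1407e+00 -1.0000e-04  2.9098e+00]
0.25 [120.51 510.8  194.74] [-3.1410e+00 -1.0000e-04  2.9098e+00]
t 0.3 pos [120.5 510.9 194.8] rpy [-3.141 -0.     2.91 ] F [-0.  -0.3 -0.2] w 91.7
shift [-575.  -366.6  -55.1] spin -14.4 dist 684
```

Call:
{"fn": "carry_out", "kwargs": {"motion": [[0, 0, 0, -50, -5], [0, -300, -190, -55, -14.4], [0, -300, -190, -55, -14.4], [0, -300, -190, -55, -14.4], [0, -300, -190, -55, -14.4], [0, -300, -190, -55, -14.4], [0, -300, -190, -55, -14.4], [0, -575, -366.6, -55, -14.4], [0, -575, -366.6, -55, -14.4], [0, -575, -366.6, -55, -14.4]]}}

```text
time: 1.55
tool_pos: [500.3, 120.5, 250.0]
tcp_rot: [-3.141, 0.0, -3.122]
contact_force: [0.8, 0.1, 0.8]
grip_width: 91.7
```

```bash
python3 go.py 596 22 250
```

```text
t 1.55 pos [500.3 120.5 250. ] rpy [-3.141  0.    -3.122] F [0.8 0.1 0.8] w 91.7
shift [-9.370e+01 -1.004e+02  1.000e-01] spin 0.0 dist 137
```

Call:
{"fn": "carry_out", "kwargs": {"motion": [[0, -47, -50, 0, 0], [0, -93.7, -100.4, 0, 0], [0, -93.7, -100.4, 0, 0], [0, -93.7, -100.4, 50, 0], [0, -93.7, -100.4, 50, 0], [0, -93.7, -100.4, 50, 0]]}}

```text
time: 2.3
tool_pos: [596.4, 22.6, 201.8]
tcp_rot: [-3.141, 0.002, -3.121]
contact_force: [1.3, -0.1, 0.2]
grip_width: 92.1
```

```bash
python3 - <<'E'
from h import *
for n in('scene','top'):
    c=cap(n,n+'1')
    im=cv2.cvtColor(c['color'],cv2.COLOR_RGB2BGR)
    im=im[110:220,200:450] if n=='top' else im[100:240,150:350]
    cv2.imwrite(f'pics/{n}1z.png',cv2.resize(im,None,fx=3.2,fy=3.2,interpolation=cv2.INTER_CUBIC))
    np.savez(n+'1',**c)
E
python3 go.py 596 22 117
```

```text
t 2.4 pos [596.9  22.5 202.5] rpy [-3.141  0.004 -3.121] F [ 0.8 -0.4 -0.1] w 92.1
shift [ 1.2 -0.4 85.5] spin 0.1 dist 85
```

View pics/scene1z.png

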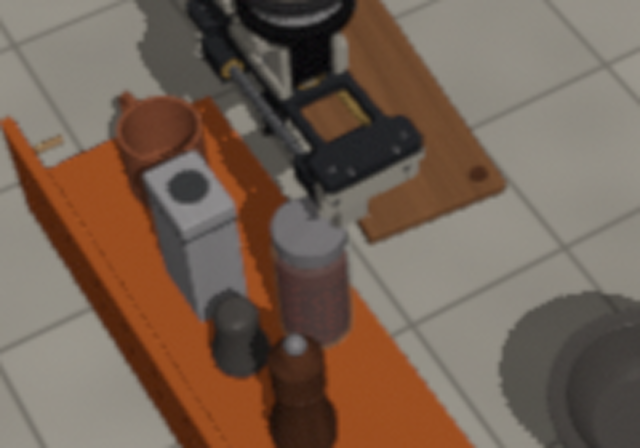

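View pics/top1.png

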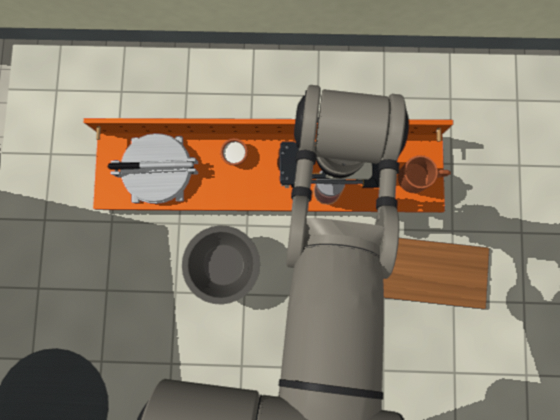

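Call:
{"fn": "carry_out", "kwargs": {"motion": [[0, 0.6, -0.4, 30, 0], [0, 1.0, -0.4, 60, 0], [0, 1.0, -0.4, 85.5, 0], [0, 1.0, -0.4, 85.5, 0], [0, 1.0, -0.4, 85.5, 0], [0, 1.0, -0.4, 85.5, 0]]}}

```text
time: 3.15
tool_pos: [597.2, 22.0, 118.8]
tcp_rot: [-3.141, 0.007, -3.121]
contact_force: [-0.2, 0.8, -0.6]
grip_width: 91.4
```

```bash
python3 - <<'E'
from h import *
c=cap('scene')
im=cv2.cvtColor(c['color'],cv2.COLOR_RGB2BGR)
im=im[130:240,180:320]
cv2.imwrite('pics/s2z.png',cv2.resize(im,None,fx=4,fy=4,interpolation=cv2.INTER_CUBIC))
E
python3 go.py 596 22 117
```

```text
t 3.2 pos [597.   22.  118.5] rpy [-3.141  0.007 -3.121] F [ 0.5 -0.1  0.4] w 91.7
shift [1.  0.  1.4] spin 0.1 dist 2
```

View pics/s2z.png

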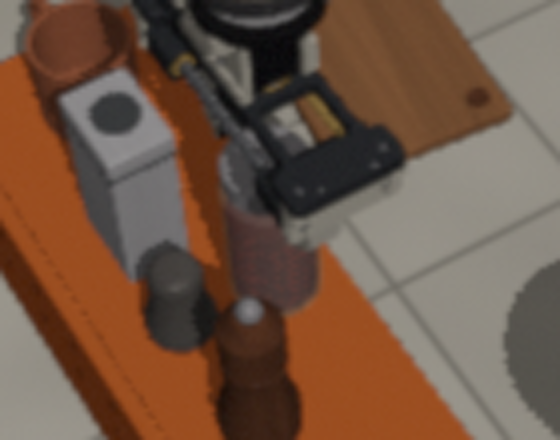

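Call:
{"fn": "carry_out", "kwargs": {"motion": [[0.2, 0.5, 0, 1, 0], [0.3, 0.5, 0, 1, 0], [1, 0.5, 0, 1, 0], [1, 0.5, 0, 1, 0], [1, 0.5, 0, 1, 0], [1, 0.5, 0, 1, 0]]}}

```text
time: 3.95
tool_pos: [596.6, 21.7, 117.5]
tcp_rot: [-3.14, 0.007, -3.121]
contact_force: [0.4, -1.6, 0.5]
grip_width: 57.4
```

```bash
python3 - <<'E'
from h import *
c=cap('scene')
im=cv2.cvtColor(c['color'],cv2.COLOR_RGB2BGR)
im=im[130:240,180:320]
cv2.imwrite('pics/s3z.png',cv2.resize(im,None,fx=4,fy=4,interpolation=cv2.INTER_CUBIC))
E
python3 go.py 596 22 117
```

```text
t 4.0 pos [596.6  21.8 117.5] rpy [-3.141  0.007 -3.121] F [ 0.1 -1.5  1.4] w 57.5
shift [0.6 0.2 0.5] spin 0.1 dist 1
```

View pics/s3z.png

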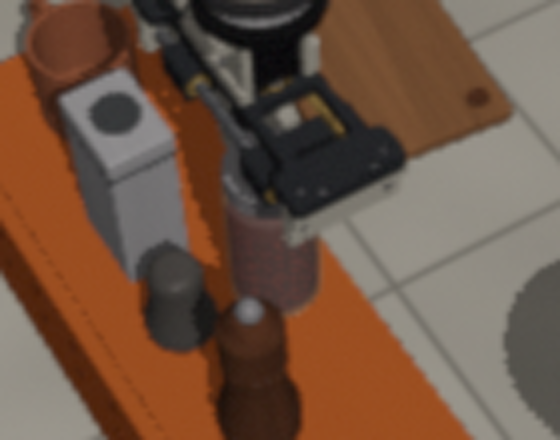

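Call:
{"fn": "carry_out", "kwargs": {"motion": [[1, 0, 0, -10, 0], [1, 0, 0, -30, 0], [1, 0, 0, -50, 0], [1, 0, 0, -50, 0], [1, 0, 0, -50, 0]]}}

```text
time: 4.62
tool_pos: [595.7, 22.0, 166.7]
tcp_rot: [-3.141, 0.005, -3.121]
contact_force: [0.6, -0.7, -3.6]
grip_width: 57.4
```

```bash
python3 - <<'E'
from h import *
c=cap('scene')
im=cv2.cvtColor(c['color'],cv2.COLOR_RGB2BGR)
im=im[100:240,180:320]
cv2.imwrite('pics/s4z.png',cv2.resize(im,None,fx=4,fy=4,interpolation=cv2.INTER_CUBIC))
E
python3 go.py 425 -192 170
```

```text
t 4.67 pos [595.5  22.  166.4] rpy [-3.141  0.005 -3.121] F [ 0.4 -0.1 -3.6] w 57.2
shift [ 174.8 -210.5   -4.2] spin 0.1 dist 274
```

View pics/s4z.png

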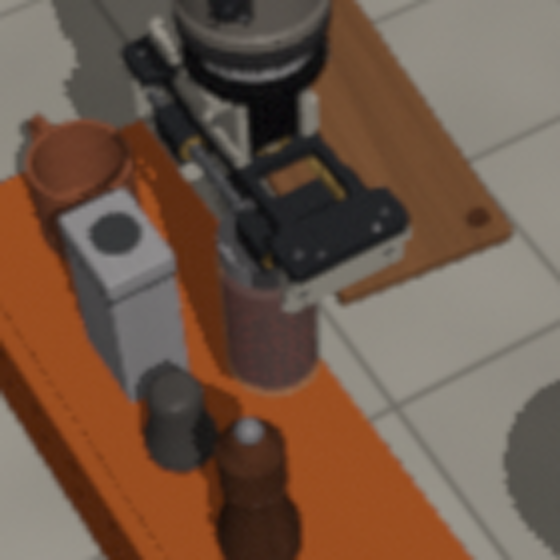

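Call:
{"fn": "carry_out", "kwargs": {"motion": [[1, 40, -40, -4, 0], [1, 80, -90, -4, 0], [1, 130, -150, -4, 0], [1, 174.8, -210.5, -4, 0], [1, 174.8, -210.5, -4, 0], [1, 174.8, -210.5, -4, 0], [1, 174.8, -210.5, 30, 0], [1, 174.8, -210.5, 55, 0], [1, 174.8, -210.5, 55, 0], [1, 174.8, -210.5, 55, 0]]}}

```text
time: 5.92
tool_pos: [426.1, -191.9, 111.4]
tcp_rot: [-3.14, 0.005, -3.12]
contact_force: [0.1, 0.3, -2.8]
grip_width: 57.2
```

```bash
python3 go.py 425 -192 95
```

```text
t 5.92 pos [ 426.1 -191.9  111.4] rpy [-3.14   0.005 -3.12 ] F [ 0.1  0.3 -2.8] w 57.2
shift [ 1.2 -0.1 16.4] spin 0.1 dist 16
```

Call:
{"fn": "carry_out", "kwargs": {"motion": [[1, 0.5, 0, 8, 0], [1, 0.5, 0, 15, 0], [1, 0.5, 0, 16, 0], [1, 0.5, 0, 17, 0], [1, 0.5, 0, 17, 0], [1, 0.5, 0, 17, 0]]}}

```text
time: 6.68
tool_pos: [425.8, -192.0, 94.5]
tcp_rot: [-3.14, 0.006, -3.12]
contact_force: [-0.3, -0.1, -3.4]
grip_width: 57.4
```

```bash
python3 go.py 425 -192 93.5
```

```text
t 6.67 pos [ 425.8 -192.    94.5] rpy [-3.14   0.006 -3.12 ] F [-0.3 -0.1 -3.4] w 57.4
shift [0.8 0.  1. ] spin 0.1 dist 1
```

Call:
{"fn": "carry_out", "kwargs": {"motion": [[1, 0, 0, 0.7, 0], [1, 0, 0, 1.2, 0], [1, 0, 0, 1.5, 0], [1, 0, 0, 1.5, 0]]}}

```text
time: 7.18
tool_pos: [426.3, -192.1, 93.5]
tcp_rot: [-3.14, 0.007, -3.121]
contact_force: [1.3, 1.1, 4.4]
grip_width: 57.5
```

Call:
{"fn": "carry_out", "kwargs": {"motion": [[0.3, 0, 0, 0, 0], [0.17, 0, 0, 0, 0], [0.17, 0, 0, 0, 0], [0.17, 0, 0, -30, 0], [0.17, 0, 0, -60, 0], [0.17, 0, 0, -110, 0], [0.17, -60, 60, -130, 0], [0.17, -110, 130, -130, 0], [0.17, -110, 180, -130, 0], [0.17, -110, 240, -130, 0]]}}

```text
time: 8.43
tool_pos: [528.9, 26.0, 223.3]
tcp_rot: [-3.14, 0.007, -3.121]
contact_force: [1.1, -0.7, -0.2]
grip_width: 76.1
```

```bash
python3 - <<'E'
from meas import *
for n in('scene','top'):
    c=cap(n,n+'5'); np.savez(n+'5',**c)
    print(n,'jar board',topc(c,146,(380,470),(-250,-140)))
    print(n,'mill',topc(c,173,(620,700),(70,150)));print(n,'tin',topc(c,170,(610,700),(-120,-15)))
E
python3 go.py 657 110 200
```

```text
scene jar board None
scene mill {'n': 67, 'cen': array([659.8, 112.9]), 'area_d': np.float64(37.0), 'circ': array([660.6, 113.9]), 'r': 13.8, 'rect': ((661.4292602539062, 113.77278137207031), (25.657163619995117, 22.59021759033203), 11.015198707580566), 'zm': np.float64(171.0)}
scene tin {'n': 443, 'cen': array([659. , -53.9]), 'area_d': np.float64(95.4), 'circ': array([658.6, -54.4]), 'r': 40.4, 'rect': ((658.9607543945312, -53.982364654541016), (48.38640213012695, 70.1780776977539), 1.1437627077102661), 'zm': np.float64(169.5)}
top jar board {'n': 667, 'cen': array([ 427.4, -191.7]), 'area_d': np.float64(66.3), 'circ': array([ 427.4, -191.6]), 'r': 29.5, 'rect': ((427.56512451171875, -191.42739868164062), (56.315589904785156, 57.62712860107422), 21.36581802368164), 'zm': np.float64(144.9)}
top mill {'n': 57, 'cen': array([657.5, 109.3]), 'area_d': np.float64(18.9), 'circ': array([655.1, 107.2]), 'r': 12.4, 'rect': ((657.0790405273438, 110.35603332519531), (13.065288543701172, 24.47545051574707), 58.4475212097168), 'zm': np.float64(171.2)}
top tin {'n': 90, 'cen': array([675.7, -62.3]), 'area_d': np.float64(23.8), 'circ': array([677.3, -57.9]), 'r': 31.4, 'rect': ((674.5400390625, -57.89482116699219), (62.86345672607422, 8.566305160522461), 89.20150756835938), 'zm': np.float64(168.7)}
t 8.53 pos [528.   29.8 223.4] rpy [ 3.141  0.006 -3.114] F [ 0.2 -1.1 -0.8] w 76.1
shift [-131.1   76.6   24.2] spin 0.5 dist 154
```

View pics/scene5.png

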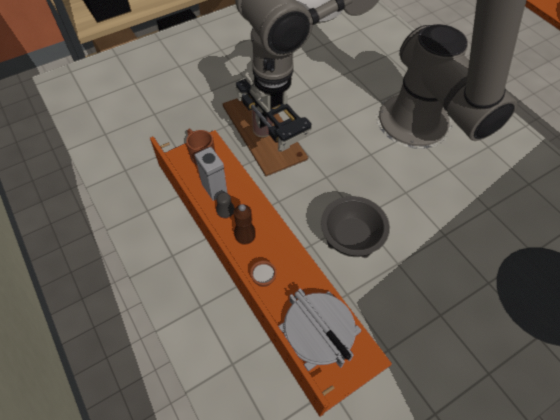

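Call:
{"fn": "carry_out", "kwargs": {"motion": [[0.17, -60, 40, 0, 0.5], [0.17, -110, 76.6, 0, 0.5], [0.17, -131.1, 76.6, 5, 0.5], [0.17, -131.1, 76.6, 20, 0.5], [0.17, -131.1, 76.6, 24, 0.5], [0.17, -131.1, 76.6, 24, 0.5]]}}

```text
time: 9.28
tool_pos: [656.2, 109.1, 200.2]
tcp_rot: [3.142, 0.005, -3.124]
contact_force: [0.3, -0.8, 0.6]
grip_width: 76.4
```

```bash
python3 - <<'E'
from meas import *
for n in('top',):
    c=cap(n,n+'6'); 
    print(n,'jar board',topc(c,146,(380,470),(-250,-140)))
c=cap('scene')
im=cv2.cvtColor(c['color'],cv2.COLOR_RGB2BGR)
im=im[130:270,180:320]
cv2.imwrite('pics/s6z.png',cv2.resize(im,None,fx=4,fy=4,interpolation=cv2.INTER_CUBIC))
print('scene jar board',topc(c,146,(380,470),(-250,-140)))
E
python3 go.py 657 110 117
```

```text
top jar board {'n': 666, 'cen': array([ 427.4, -191.8]), 'area_d': np.float64(66.2), 'circ': array([ 427.4, -191.6]), 'r': 29.5, 'rect': ((427.8464050292969, -191.7913818359375), (56.37205505371094, 57.2343635559082), 26.679155349731445), 'zm': np.float64(145.0)}
scene jar board None
t 9.38 pos [656.8 109.5 201.3] rpy [ 3.141  0.007 -3.123] F [-0.1  0.2 -0.4] w 76.3
shift [ 0.4  0.5 84.3] spin -0.0 dist 84
```

View pics/s6z.png

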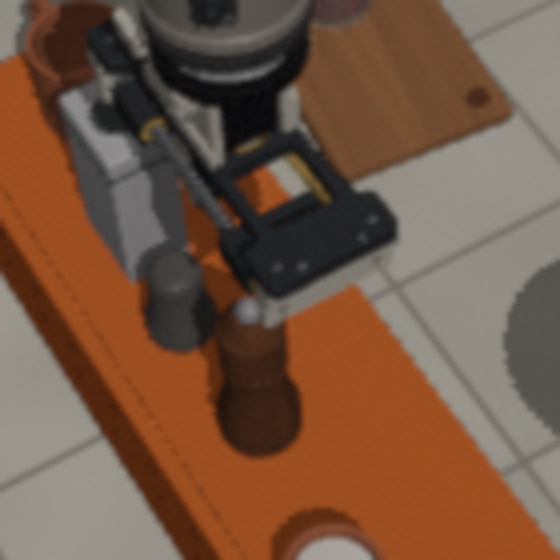

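Call:
{"fn": "carry_out", "kwargs": {"motion": [[0.17, 0, 0.5, 30, 0], [0.17, 0.4, 0.5, 60, 0], [0.17, 0.4, 0.5, 84, 0], [0.17, 0.4, 0.5, 85, 0], [0.17, 0.4, 0.5, 85, 0], [0.17, 0.4, 0.5, 85, 0]]}}

```text
time: 10.12
tool_pos: [657.8, 110.0, 118.1]
tcp_rot: [3.141, 0.01, -3.123]
contact_force: [0.6, -0.6, -0.1]
grip_width: 76.4
```

```bash
python3 - <<'E'
from meas import *
c=cap('scene')
im=cv2.cvtColor(c['color'],cv2.COLOR_RGB2BGR)
im=im[130:270,180:320]
cv2.imwrite('pics/s7z.png',cv2.resize(im,None,fx=4,fy=4,interpolation=cv2.INTER_CUBIC))
E
python3 go.py 657 110 117
```

```text
t 10.18 pos [657.7 110.  117.8] rpy [ 3.141  0.01  -3.123] F [-0.7  0.3  0.2] w 76.2
shift [0.7 0.  0.8] spin -0.0 dist 1
```

View pics/s7z.png

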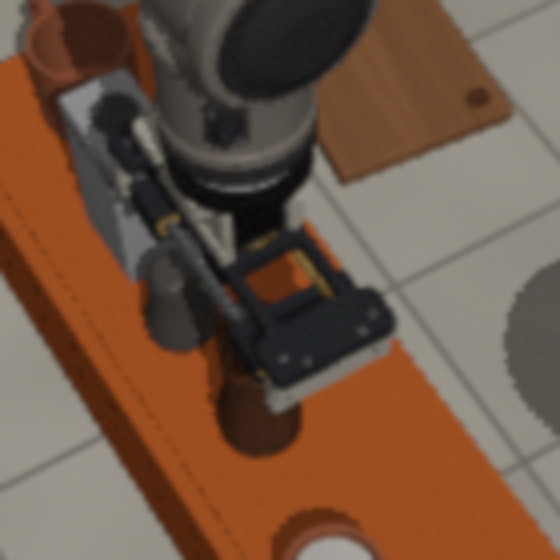

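Call:
{"fn": "carry_out", "kwargs": {"motion": [[0.4, 0.5, 0, 0.5, 0], [1, 0.5, 0, 0.5, 0], [1, 0.5, 0, 0.5, 0], [1, 0.5, 0, 0.5, 0], [1, 0.5, 0, 0.5, 0], [1, 0.5, 0, 0.5, 0]]}}

```text
time: 10.92
tool_pos: [657.2, 109.8, 117.3]
tcp_rot: [3.142, 0.01, -3.123]
contact_force: [0.5, -1.6, 0.7]
grip_width: 39.2
```

```bash
python3 go.py 657 110 117
```

```text
t 10.93 pos [657.2 109.8 117.3] rpy [ 3.142  0.01  -3.123] F [ 0.5 -1.6  0.7] w 39.2
shift [0.2 0.2 0.3] spin -0.0 dist 0
```

Call:
{"fn": "carry_out", "kwargs": {"motion": [[1, 0, 0, -15, 0], [1, 0, 0, -40, 0], [1, 20, 0, -60, 0], [1, 70, -20, -60, 0], [1, 115, -60, -60, 0], [1, 160, -110, -60, 0], [1, 200, -160, -60, 0], [1, 226, -192, -60, 0], [1, 226, -192, -60, 0], [1, 226, -192, -60, 0]]}}

```text
time: 12.18
tool_pos: [434.8, -86.3, 175.8]
tcp_rot: [-3.142, 0.012, -3.124]
contact_force: [-0.1, 0.5, -2.9]
grip_width: 39.3
```

```bash
python3 go.py 433.6 -87 95
```

```text
t 12.18 pos [434.8 -86.3 175.8] rpy [-3.142  0.012 -3.124] F [-0.1  0.5 -2.9] w 39.3
shift [ 2.2 -0.7 80.8] spin -0.1 dist 81
```

Call:
{"fn": "carry_out", "kwargs": {"motion": [[1, 1.2, -0.7, 40, 0], [1, 1.2, -0.7, 70, 0], [1, 1.2, -0.7, 78, 0], [1, 1.2, -0.7, 79, 0], [1, 1.2, -0.7, 79, 0], [1, 1.2, -0.7, 80, 0], [1, 1.2, -0.7, 80.5, 0], [1, 1.2, -0.7, 80.5, 0]]}}

```text
time: 13.18
tool_pos: [434.6, -87.0, 95.5]
tcp_rot: [-3.142, 0.012, -3.124]
contact_force: [0.1, 1.0, -3.6]
grip_width: 39.5
```

Call:
{"fn": "carry_out", "kwargs": {"motion": [[1, 0, 0, 1, 0], [1, 0, 0, 1.7, 0], [1, 0, 0, 2.2, 0], [1, 0, 0, 2.5, 0], [1, 0, 0, 2.5, 0]]}}

```text
time: 13.8
tool_pos: [435.0, -87.2, 93.3]
tcp_rot: [-3.141, 0.013, -3.124]
contact_force: [-0.3, -1.0, 2.0]
grip_width: 39.5
```

Call:
{"fn": "carry_out", "kwargs": {"motion": [[0.5, 0, 0, 0, 0], [0.2, 0, 0, 0, 0], [0.2, 0, 0, 0, 0], [0.2, 0, 0, -40, 0], [0.15, 0, 0, -90, 0], [0.15, 0, 0, -130, 0]]}}

```text
time: 14.55
tool_pos: [433.5, -87.2, 225.2]
tcp_rot: [-3.141, 0.014, -3.124]
contact_force: [1.3, 0.0, -0.6]
grip_width: 77.6
```

```bash
python3 go.py 657.3 -56 215
```

```text
t 14.55 pos [433.5 -87.2 225.2] rpy [-3.141  0.014 -3.124] F [ 1.3  0.  -0.6] w 77.6
shift [-224.2   27.3   13.4] spin -0.1 dist 226
```

Call:
{"fn": "carry_out", "kwargs": {"motion": [[0, -60, 8, 0, 0], [0, -120, 16, 0, 0], [0, -180, 27.3, 0, 0], [0, -224.2, 27.3, 5, 0], [0, -224.2, 27.3, 13, 0], [0, -224.2, 27.3, 13, 0], [0, -224.2, 27.3, 13, 0], [0, -224.2, 27.3, 13, 0], [0, -224.2, 27.3, 13, 0]]}}

```text
time: 15.68
tool_pos: [657.1, -56.2, 216.3]
tcp_rot: [-3.14, 0.015, -3.125]
contact_force: [-0.6, 0.5, 0.6]
grip_width: 91.8
```

```bash
python3 - <<'E'
from meas import *
c=cap('scene','scene8')
im=cv2.cvtColor(c['color'],cv2.COLOR_RGB2BGR)
im=im[90:230,150:290]
cv2.imwrite('pics/s8z.png',cv2.resize(im,None,fx=4,fy=4,interpolation=cv2.INTER_CUBIC))
c=cap('top')
print('jar board',topc(c,146,(380,470),(-250,-140)))
print('mill board',topc(c,150,(390,470),(-130,-50)))
E
python3 go.py 657.3 -56 117
```

```text
jar board {'n': 440, 'cen': array([ 426.6, -200.3]), 'area_d': np.float64(53.8), 'circ': array([ 427.6, -192.7]), 'r': 28.5, 'rect': ((426.4770202636719, -202.5620574951172), (36.650169372558594, 56.768856048583984), 83.80277252197266), 'zm': np.float64(145.3)}
mill board None
t 15.78 pos [657.2 -56.1 215.9] rpy [-3.141  0.015 -3.124] F [ 0.4 -0.5 -0.2] w 91.8
shift [ 1.3  0.2 98.8] spin -0.1 dist 99
```

View pics/s8z.png

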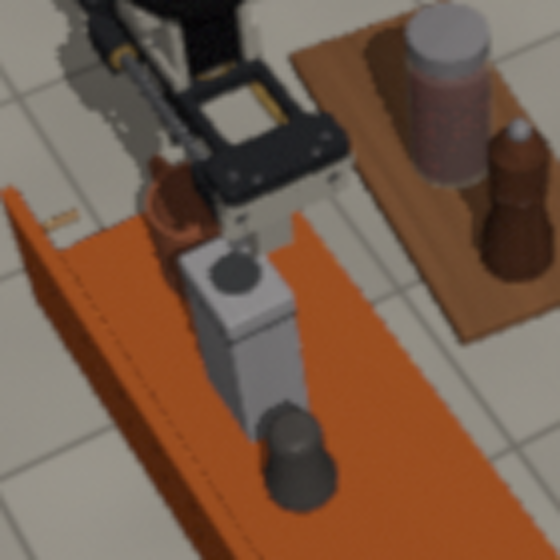

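Call:
{"fn": "carry_out", "kwargs": {"motion": [[0, 0.5, 0.2, 30, 0], [0, 0.8, 0.2, 60, 0], [0, 1.2, 0.2, 88, 0], [0, 1.2, 0.2, 99, 0], [0, 1.2, 0.2, 99, 0], [0, 1.2, 0.2, 99.5, 0], [0, 1.2, 0.2, 99.5, 0], [0, 1.2, 0.2, 99.5, 0]]}}

```text
time: 16.77
tool_pos: [657.8, -56.0, 117.1]
tcp_rot: [-3.14, 0.016, -3.124]
contact_force: [0.1, -0.5, 0.7]
grip_width: 91.9
```

```bash
python3 - <<'E'
from meas import *
c=cap('scene')
im=cv2.cvtColor(c['color'],cv2.COLOR_RGB2BGR)
im=im[90:230,150:290]
cv2.imwrite('pics/s9z.png',cv2.resize(im,None,fx=4,fy=4,interpolation=cv2.INTER_CUBIC))
E
python3 go.py 657.3 -56 117
```

```text
t 16.82 pos [657.7 -56.  116.9] rpy [-3.14   0.016 -3.124] F [-0.6 -0.3 -0.4] w 91.9
shift [ 0.4  0.  -0.1] spin -0.1 dist 0
```

View pics/s9z.png

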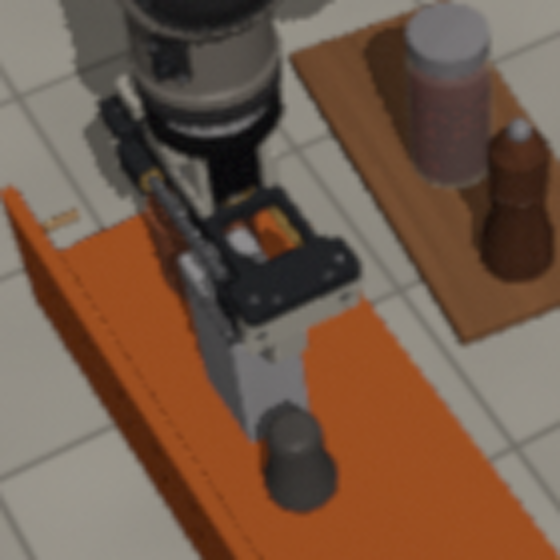

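Call:
{"fn": "carry_out", "kwargs": {"motion": [[0.1, 0, 0, 0, -0.1], [0.2, 0, 0, 0, -0.1], [1, 0, 0, 0, -0.1], [1, 0, 0, 0, -0.1], [1, 0, 0, 0, -0.1], [1, 0, 0, 0, -0.1]]}}

```text
time: 17.58
tool_pos: [657.7, -56.1, 116.9]
tcp_rot: [-3.14, 0.016, -3.123]
contact_force: [-1.0, -1.4, -0.5]
grip_width: 64.4
```

```bash
python3 go.py 416.4 -297 180
```

```text
t 17.57 pos [657.7 -56.1 116.9] rpy [-3.14   0.016 -3.123] F [-1.  -1.4 -0.5] w 64.4
shift [ 244.8 -236.4  -66.6] spin -0.0 dist 347
```

Call:
{"fn": "carry_out", "kwargs": {"motion": [[1, 0, 0, -15, 0], [1, 0, 0, -50, 0], [1, 0, 0, -100, 0], [1, 0, -20, -130, 0], [1, 20, -80, -130, 0], [1, 50, -130, -130, 0], [1, 90, -180, -130, 0], [1, 130, -220, -130, 0], [1, 180, -236.4, -130, 0], [1, 230, -236.4, -130, 0]]}}

```text
time: 18.82
tool_pos: [428.4, -297.8, 244.1]
tcp_rot: [-3.14, 0.016, -3.124]
contact_force: [-0.6, -1.4, 0.1]
grip_width: 64.7
```

```bash
python3 go.py 416.4 -297 96
```

```text
t 18.82 pos [ 428.4 -297.8  244.1] rpy [-3.14   0.016 -3.124] F [-0.6 -1.4  0.1] w 64.7
shift [ 14.3   1.3 147.9] spin -0.1 dist 149
```

```bash
python3 - <<'E'
from meas import *
c=cap('scene','scene10')
im=cv2.cvtColor(c['color'],cv2.COLOR_RGB2BGR)
im=im[30:230,120:320]
cv2.imwrite('pics/s10z.png',cv2.resize(im,None,fx=3,fy=3,interpolation=cv2.INTER_CUBIC))
print(np.round(bot.get_obs()['contact_force'],1))
E
```

```text
[-3.6  1.8 -2.2]
```

View pics/s10z.png

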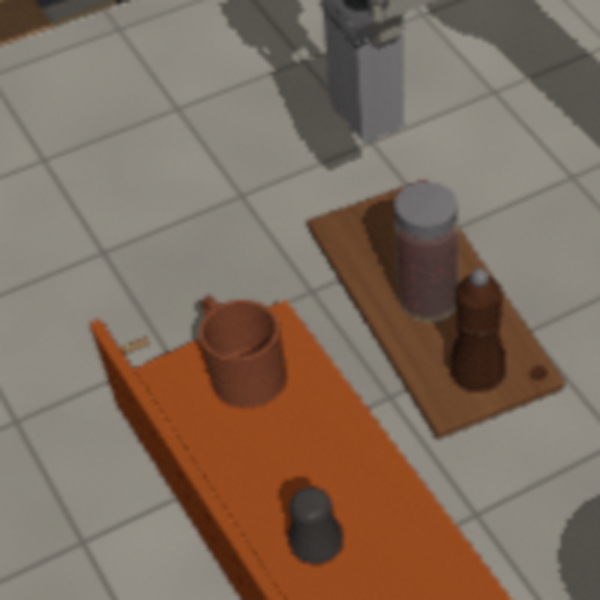

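Call:
{"fn": "carry_out", "kwargs": {"motion": [[1, 12, 1.3, 20, 0], [1, 14, 1.3, 60, 0], [1, 14, 1.3, 110, 0], [1, 14, 1.3, 140, 0], [1, 14, 1.3, 146, 0], [1, 14, 1.3, 148, 0], [1, 14, 1.3, 148.5, 0], [1, 14, 1.3, 148.5, 0], [1, 14, 1.3, 148.5, 0]]}}

```text
time: 20.0
tool_pos: [410.4, -295.4, 95.7]
tcp_rot: [-3.141, 0.011, -3.125]
contact_force: [-0.8, 0.6, -1.1]
grip_width: 65.0
```

Call:
{"fn": "carry_out", "kwargs": {"motion": [[1, 0, 0, 1, 0], [1, 0, 0, 1.8, 0], [1, 0, 0, 2.4, 0], [1, 0, 0, 2.8, 0], [1, 0, 0, 3, 0], [1, 0, 0, 3, 0]]}}

```text
time: 20.75
tool_pos: [410.6, -295.5, 93.2]
tcp_rot: [-3.141, 0.011, -3.125]
contact_force: [-1.5, 0.4, 5.3]
grip_width: 65.0
```

Call:
{"fn": "carry_out", "kwargs": {"motion": [[0.2, 0, 0, -0.5, 0], [0.13, 0, 0, -0.5, 0], [0.13, 0, 0, -1, 0], [0.13, 0, 0, -30, 0], [0.13, 0, 0, -70, 0], [0.13, 0, 0, -120, 0], [0.13, -10, 40, -130, 0], [0.13, -60, 80, -130, 0], [0.13, -110, 130, -130, 0], [0.13, -160, 170, -130, 0]]}}

```text
time: 22.0
tool_pos: [558.9, -128.4, 224.9]
tcp_rot: [-3.14, 0.012, -3.125]
contact_force: [1.8, -1.0, 1.0]
grip_width: 79.8
```

```bash
python3 - <<'E'
from meas import *
c=cap('scene','scene11');s=c
im=cv2.cvtColor(c['color'],cv2.COLOR_RGB2BGR)
im=im[30:230,120:320]
cv2.imwrite('pics/s11z.png',cv2.resize(im,None,fx=3,fy=3,interpolation=cv2.INTER_CUBIC))
t=cap('top','top11')
for n,c in(('scene',s),('top',t)):
    for k,(z,x,y) in {'jar':(146,(380,470),(-250,-140)),'tin':(146,(370,460),(-340,-255)),'mill':(149,(400,470),(-120,-50)),'tej':(108,(630,700),(0,50))}.items():
        r=topc(c,z,x,y); print(n,k,r and (r['n'],r['cen'],r['circ'],r['r'],r['rect'],r['zm']))
E
python3 go.py 666 23 200
```

```text
scene jar (249, array([ 429.6, -183.8]), array([ 428.7, -184.7]), 33.2, ((427.7366027832031, -182.958984375), (63.23341751098633, 52.0325813293457), 27.12803077697754), np.float64(145.2))
scene tin (155, array([ 399.3, -297. ]), array([ 397.6, -292.8]), 36.6, ((400.78839111328125, -291.9462585449219), (30.446041107177734, 71.83949279785156), 3.9257071018218994), np.float64(146.7))
scene mill (57, array([439.4, -81.7]), array([439.8, -79.9]), 16.2, ((439.0426025390625, -81.15816497802734), (28.113513946533203, 22.87882423400879), 25.051563262939453), np.float64(145.9))
scene tej (142, array([667.6,  25. ]), array([668.2,  24.9]), 19.0, ((667.9735107421875, 25.902572631835938), (35.96805191040039, 32.203369140625), 61.448219299316406), np.float64(107.6))
top jar None
top tin None
top mill (7, array([440., -80.]), array([440. , -79.8]), 4.0, ((439.9530944824219, -79.7529296875), (7.14796781539917, 3.622842311859131), 27.12699317932129), np.float64(142.3))
top tej (204, array([663.9,  20.3]), array([663.7,  19.5]), 18.0, ((663.5015869140625, 20.803264617919922), (35.30192184448242, 32.31813430786133), 1.1043128967285156), np.float64(107.3))
t 22.1 pos [ 561.  -125.6  224. ] rpy [ 3.141  0.012 -3.119] F [ 0.3 -0.7  0.5] w 79.4
shift [-108.   146.2   25.4] spin 0.2 dist 183
```

View pics/s11z.png

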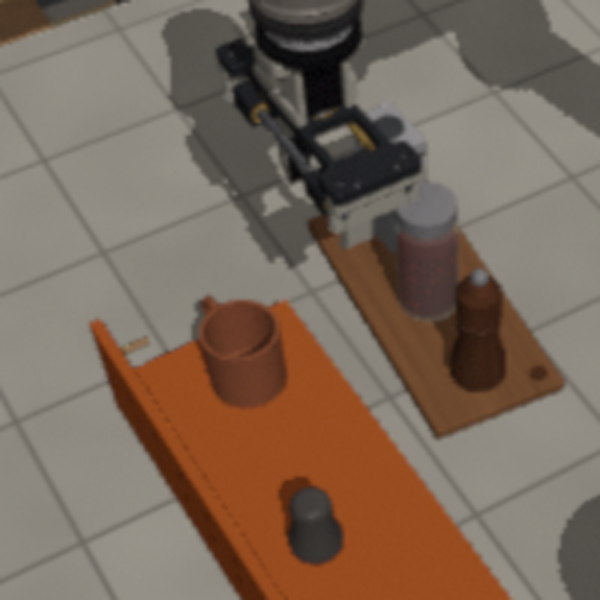

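View pics/top11.png

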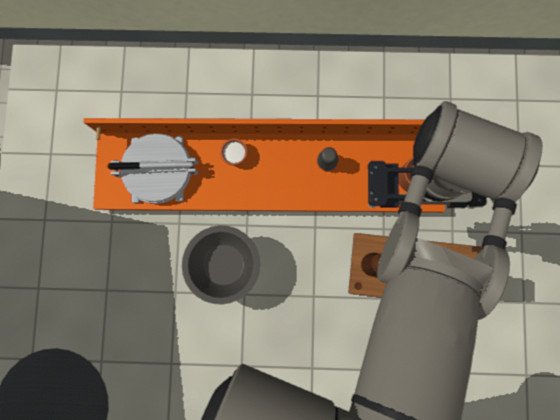

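```bash
python3 -c "
from plant import bot; print(bot.tcp_to_grasp, [a for a in dir(bot) if a[0]!='_'])"; python3 go.py 664.5 21 200
```

```text
18.8 ['Unreachable', 'capture', 'close_job', 'get_obs', 'tcp_to_grasp']
t 22.1 pos [ 561.  -125.6  224. ] rpy [ 3.141  0.012 -3.119] F [ 0.3 -0.7  0.5] w 79.4
shift [-106.4  144.2   25.4] spin 0.2 dist 181
```

Call:
{"fn": "carry_out", "kwargs": {"motion": [[0.2, -35, 50, 0, 0.2], [0.2, -70, 90, 0, 0.2], [0.2, -106, 130, 0, 0.2], [0.2, -106, 144, 10, 0.2], [0.2, -106, 144, 40, 0.2], [0.2, -106, 144, 60, 0.2], [0.2, -106, 144, 60, 0.2], [0.2, -106, 144, 60, 0.2], [0.2, -106, 144, 60, 0.2]]}}

```text
time: 23.22
tool_pos: [665.0, 20.4, 166.7]
tcp_rot: [3.141, 0.015, -3.123]
contact_force: [0.5, -0.7, 0.3]
grip_width: 73.6
```

```bash
python3 - <<'E'
from meas import *
c=cap('scene','scene12');s=c
im=cv2.cvtColor(c['color'],cv2.COLOR_RGB2BGR)
im=im[130:270,160:300]
cv2.imwrite('pics/s12z.png',cv2.resize(im,None,fx=4,fy=4,interpolation=cv2.INTER_CUBIC))
E
python3 go.py 664.5 21 76
```

```text
t 23.27 pos [664.9  20.5 166.6] rpy [ 3.141  0.014 -3.123] F [0.9 0.2 0.2] w 73.5
shift [ 1.7  0.5 90.6] spin -0.0 dist 91
```

View pics/s12z.png

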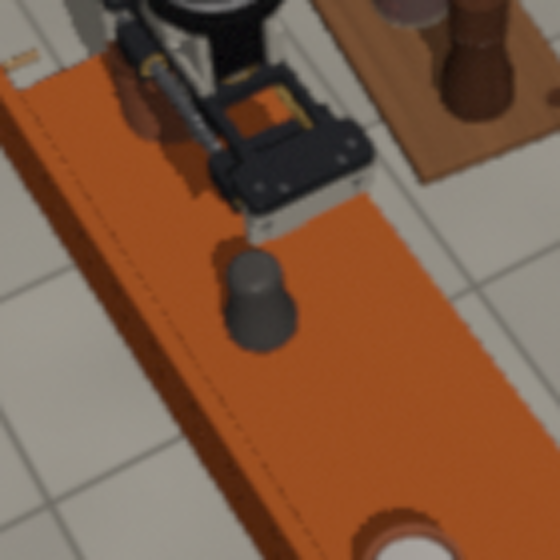

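Call:
{"fn": "carry_out", "kwargs": {"motion": [[0.2, 0.5, 0.5, 30, 0], [0.2, 1, 0.5, 60, 0], [0.2, 1.5, 0.5, 85, 0], [0.2, 1.7, 0.5, 90, 0], [0.2, 1.7, 0.5, 90, 0], [0.2, 1.7, 0.5, 90, 0], [0.2, 1.7, 0.5, 90, 0]]}}

```text
time: 24.15
tool_pos: [665.1, 21.0, 77.7]
tcp_rot: [3.141, 0.016, -3.123]
contact_force: [-0.9, -0.9, -0.2]
grip_width: 73.5
```

```bash
python3 - <<'E'
from meas import *
c=cap('scene','scene13');s=c
im=cv2.cvtColor(c['color'],cv2.COLOR_RGB2BGR)
im=im[130:270,160:300]
cv2.imwrite('pics/s13z.png',cv2.resize(im,None,fx=4,fy=4,interpolation=cv2.INTER_CUBIC))
E
python3 go.py 664.5 21 76
```

```text
t 24.2 pos [664.9  21.   77.5] rpy [ 3.141  0.016 -3.123] F [-0.2 -0.5  0.5] w 73.3
shift [ 0.5 -0.   1.5] spin -0.0 dist 2
```

View pics/s13z.png

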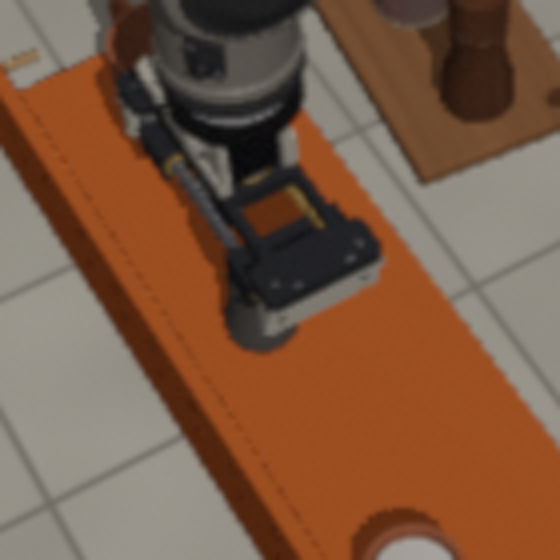

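Call:
{"fn": "carry_out", "kwargs": {"motion": [[0.4, 0.5, 0, 1.5, 0], [1, 0.5, 0, 1.5, 0], [1, 0.5, 0, 1.5, 0], [1, 0.5, 0, 1.5, 0], [1, 0.5, 0, 1.5, 0], [1, 0.5, 0, 1.5, 0], [1, 0.5, 0, 1.5, 0]]}}

```text
time: 25.08
tool_pos: [666.8, 19.5, 79.6]
tcp_rot: [-3.139, 0.022, -3.123]
contact_force: [-1.5, -5.7, 18.7]
grip_width: 7.8
```

```bash
python3 - <<'E'
from meas import *
c=cap('scene','scene14');s=c
im=cv2.cvtColor(c['color'],cv2.COLOR_RGB2BGR)
im=im[130:270,160:300]
cv2.imwrite('pics/s14z.png',cv2.resize(im,None,fx=4,fy=4,interpolation=cv2.INTER_CUBIC))
P=pts(c)
# scan heights near gripper
m=(P[...,0]>600)&(P[...,0]<740)&(P[...,1]>-60)&(P[...,1]<110)&(P[...,2]>45)
print(bot.get_obs()['contact_force'],bot.get_obs()['grip_width'])
E
```

```text
[-0.49450314 -4.83872322 20.26900175] 3.842034354948721
```

View pics/s14z.png

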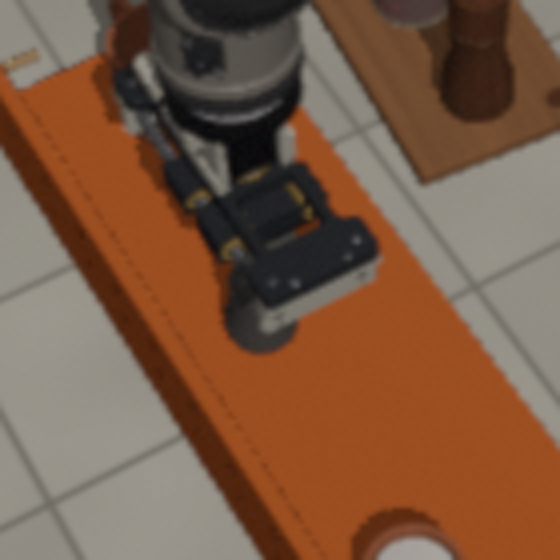

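```bash
python3 - <<'E'
from meas import *
o=bot.get_obs();print(np.round(o['tool_pos'],1),o['tcp_rot'],np.round(o['joint_positions'],3))
c=cap('scene')
P=pts(c)
im=cv2.cvtColor(c['color'],cv2.COLOR_RGB2BGR)
z=cv2.resize(im[130:270,160:300],None,fx=4,fy=4,interpolation=cv2.INTER_CUBIC)
def mk(p,col):
    u,v=proj(c,p); cv2.circle(z,(int((u-160+.5)*4),int((v-130+.5)*4)),3,col,-1)
t=np.array(o['tool_pos'])
mk(t,(0,255,0));mk(t+[0,0,19],(255,255,0));mk(t+[0,0,66],(255,0,255));mk([664,21,110],(255,255,255));mk([664,21,40],(0,255,255))
cv2.imwrite('pics/s15z.png',z)
for (a,b) in [(300,260),(270,290),(340,290),(300,310),(270,320),(265,340),(235,300),(245,280),(200,220),(270,210)]:
    print((a,b),P[130+b//4,160+a//4].round(1))
E
```

```text
[667.1  19.3  80.1] [-3.13898427  0.0234551  -3.12336563] [-0.086  0.685  1.27  -0.     1.164 -1.675]
(300, 260) [668.5 101.8 220.7]
(270, 290) [692.2 108.8 220.6]
(340, 290) [648.4 107.  183.6]
(300, 310) [675.1 108.9 186.8]
(270, 320) [694.6 107.6 188.5]
(265, 340) [674.3  42.1  59.8]
(235, 300) [685.   26.2  94.1]
(245, 280) [675.8  28.5 112.4]
(200, 220) [698.3  35.4 200.6]
(270, 210) [661.5  48.6 201.4]
```

View pics/s15z.png

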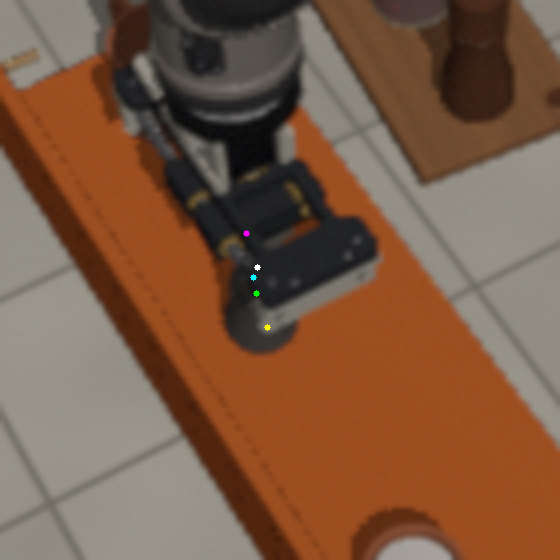

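```bash
python3 - <<'E'
from meas import *
c=dict(np.load('scene0.npz'))
z=cv2.imread('pics/scene11.png');z=cv2.resize(z[60:200,180:320],None,fx=5,fy=5,interpolation=cv2.INTER_CUBIC)
def mk(p,col):
    u,v=proj(c,p); cv2.circle(z,(int((u-180+.5)*5),int((v-60+.5)*5)),3,col,-1)
t=np.array([558.9,-128.4,224.9])
for y,col in((40,(0,255,0)),(59,(0,255,255)),(-40,(255,0,0))):
    for dz in(0,30,66): mk(t+[0,y,dz],col)
mk(t,(255,0,255))
cv2.imwrite('pics/s16z.png',z[:600,:])
E
```

```text
(no output)
```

View pics/s16z.png

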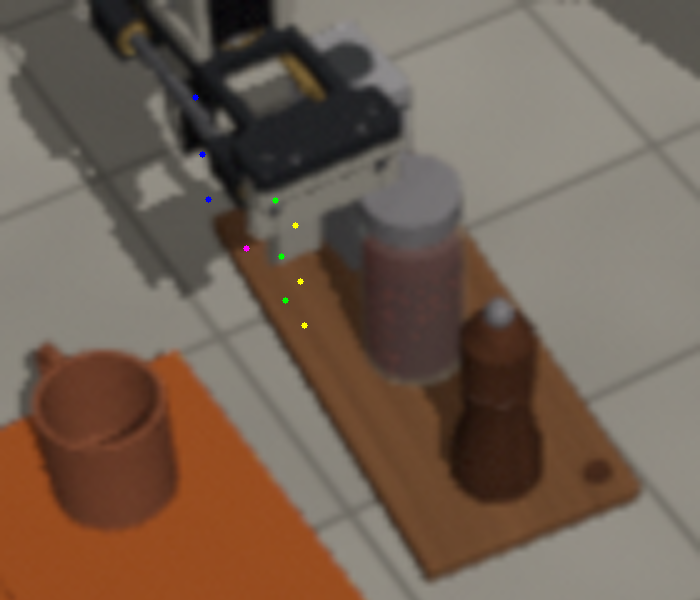

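Call:
{"fn": "carry_out", "kwargs": {"motion": [[1, 0, 0, -10, 0], [1, 0, 0, -40, 0], [1, 0, 0, -80, 0], [0.3, 0, 0, -100, 0], [0.2, 0, 0, -100, 0], [0.2, 0, 0, -100, 0]]}}

```text
time: 25.92
tool_pos: [664.2, 19.7, 178.9]
tcp_rot: [-3.139, 0.022, -3.123]
contact_force: [0.1, -0.8, -1.8]
grip_width: 26.0
```

```bash
python3 - <<'E'
from meas import *
c=cap('scene','scene17')
im=cv2.cvtColor(c['color'],cv2.COLOR_RGB2BGR)
cv2.imwrite('pics/s17z.png',cv2.resize(im[130:270,160:300],None,fx=4,fy=4,interpolation=cv2.INTER_CUBIC))
r=topc(c,108,(630,700),(0,60));print(r['n'],r['cen'],r['circ'],r['zm'])
E
python3 go.py 664.5 20.5 46
```

```text
143 [667.8  24.9] [668.8  25.6] 107.0
t 25.98 pos [664.1  19.6 178.6] rpy [-3.139  0.021 -3.123] F [-0.7 -1.   0. ] w 29.9
shift [  2.4   1.2 132.6] spin -0.0 dist 133
```

View pics/s17z.png

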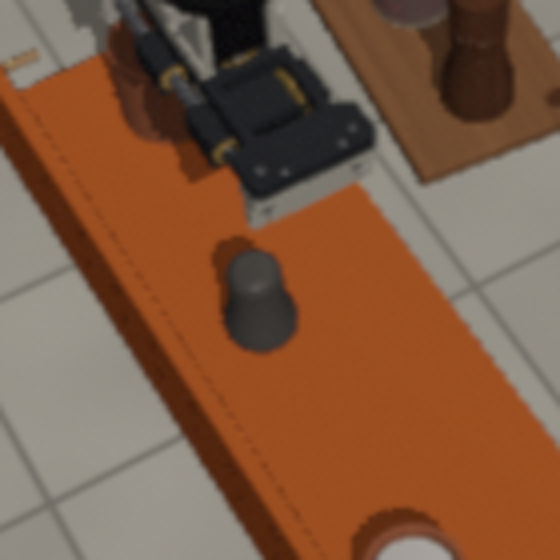

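Call:
{"fn": "carry_out", "kwargs": {"motion": [[0.2, 0, 1, 0, 0], [0.2, 1, 1, 20, 0], [0.2, 1.5, 1.2, 50, 0], [0.2, 2, 1.2, 90, 0], [0.2, 2.4, 1.2, 110, 0], [0.2, 2.4, 1.2, 125, 0], [0.2, 2.4, 1.2, 132, 0], [0.2, 2.4, 1.2, 132, 0], [0.2, 2.4, 1.2, 132, 0]]}}

```text
time: 27.1
tool_pos: [665.2, 20.5, 47.6]
tcp_rot: [-3.139, 0.023, -3.123]
contact_force: [-0.8, 0.1, -0.4]
grip_width: 73.2
```

Call:
{"fn": "carry_out", "kwargs": {"motion": [[0.4, 0.5, 0, 1.5, 0], [1, 0.5, 0, 1.5, 0], [1, 0.5, 0, 1.5, 0], [1, 0.5, 0, 1.5, 0], [1, 0.5, 0, 1.5, 0], [1, 0.5, 0, 1.5, 0], [1, 0.5, 0, 1.5, 0]]}}

```text
time: 27.98
tool_pos: [664.8, 20.3, 46.2]
tcp_rot: [-3.139, 0.023, -3.123]
contact_force: [-0.0, -0.4, 0.6]
grip_width: 34.8
```

```bash
python3 go.py 423.5 246.5 140
```

```text
t 27.98 pos [664.8  20.3  46.2] rpy [-3.139  0.023 -3.123] F [-0.  -0.4  0.6] w 34.8
shift [234.9 230.2 -99.9] spin -0.1 dist 344
```

Call:
{"fn": "carry_out", "kwargs": {"motion": [[1, 0, 0, -15, 0], [1, 0, 0, -50, 0], [1, 10, 0, -95, 0], [1, 50, 40, -100, 0], [1, 90, 80, -100, 0], [1, 130, 120, -100, 0], [1, 170, 160, -100, 0], [1, 205, 200, -100, 0], [1, 235, 230, -100, 0], [1, 235, 230, -100, 0]]}}

```text
time: 29.22
tool_pos: [420.9, 248.1, 140.7]
tcp_rot: [-3.139, 0.022, -3.12]
contact_force: [0.8, -0.1, -3.9]
grip_width: 34.9
```

```bash
python3 - <<'E'
from meas import *
c=cap('scene','scene18')
im=cv2.cvtColor(c['color'],cv2.COLOR_RGB2BGR)
cv2.imwrite('pics/s18z.png',cv2.resize(im[120:270,260:420],None,fx=4,fy=4,interpolation=cv2.INTER_CUBIC))
E
python3 go.py 423.5 246.5 58
```

```text
t 29.27 pos [422.6 247.2 140.8] rpy [-3.139  0.024 -3.121] F [ 0.5  1.  -3.6] w 35.0
shift [ 1.  -0.5 82.8] spin 0.1 dist 83
```

View pics/s18z.png

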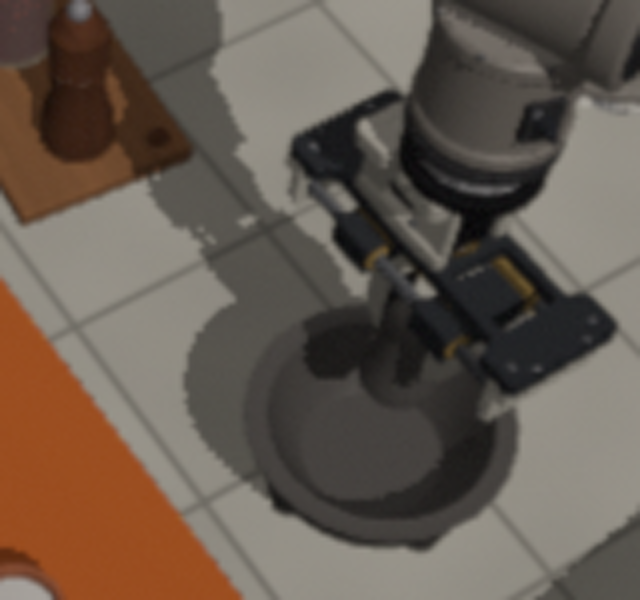

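Call:
{"fn": "carry_out", "kwargs": {"motion": [[1, 0.3, -0.5, 25, 0], [1, 0.6, -0.5, 55, 0], [1, 1, -0.5, 75, 0], [1, 1, -0.5, 82, 0], [1, 1, -0.5, 83, 0], [1, 1, -0.5, 83, 0], [1, 1, -0.5, 83, 0], [1, 1, -0.5, 83, 0]]}}

```text
time: 30.28
tool_pos: [423.8, 246.6, 58.3]
tcp_rot: [-3.139, 0.024, -3.121]
contact_force: [-0.4, -0.6, -2.5]
grip_width: 34.9
```

Call:
{"fn": "carry_out", "kwargs": {"motion": [[1, 0, 0, 1, 0], [1, 0, 0, 2, 0], [1, 0, 0, 3, 0], [1, 0, 0, 3.7, 0], [1, 0, 0, 4.2, 0], [1, 0, 0, 4.2, 0]]}}

```text
time: 31.02
tool_pos: [423.9, 246.6, 54.2]
tcp_rot: [-3.139, 0.025, -3.121]
contact_force: [-0.6, 0.4, -1.3]
grip_width: 34.8
```

Call:
{"fn": "carry_out", "kwargs": {"motion": [[1, 0, 0, 0.4, 0], [1, 0, 0, 0.7, 0], [1, 0, 0, 1, 0], [1, 0, 0, 1, 0]]}}

```text
time: 31.52
tool_pos: [424.2, 246.6, 54.0]
tcp_rot: [-3.14, 0.026, -3.121]
contact_force: [-2.5, -1.5, 8.1]
grip_width: 34.9
```

Call:
{"fn": "carry_out", "kwargs": {"motion": [[0.5, 0, 0, -0.5, 0], [0.42, 0, 0, -0.5, 0], [0.42, 0, 0, -0.5, 0], [0.42, -0.5, 0, -20, 0], [0.42, -1, 0, -50, 0], [0.42, -2, 0, -100, 0], [0.42, 0, -40, -150, 0], [0.42, 0, -100, -170, 0], [0.42, 0, -160, -170, 0]]}}

```text
time: 32.65
tool_pos: [424.2, 85.7, 226.2]
tcp_rot: [-3.14, 0.03, -3.119]
contact_force: [1.8, -0.9, -0.3]
grip_width: 53.3
```

```bash
python3 - <<'E'
from meas import *
s=cap('scene','scene19');t=cap('top','top19')
im=cv2.cvtColor(s['color'],cv2.COLOR_RGB2BGR)
cv2.imwrite('pics/s19z.png',cv2.resize(im[120:270,260:420],None,fx=4,fy=4,interpolation=cv2.INTER_CUBIC))
for n,c in(('scene',s),('top',t)):
    for k,(z,x,y) in {'jar':(146,(380,470),(-250,-140)),'tin':(146,(370,460),(-340,-255)),'mill':(149,(400,470),(-120,-50)),'tej':(116,(380,470),(200,290))}.items():
        r=topc(c,z,x,y); print(n,k,r and (r['n'],r['cen'],r['circ'],r['r'],r['rect'],r['zm']))
E
python3 go.py 411 -297 230
```

```text
scene jar (283, array([ 430.3, -187.8]), array([ 430.8, -186.6]), 33.5, ((430.30560302734375, -187.9835662841797), (58.07839584350586, 61.67300033569336), 4.351659297943115), np.float64(145.3))
scene tin (299, array([ 410.6, -291.9]), array([ 410.3, -292.1]), 41.6, ((411.2652282714844, -291.4034423828125), (51.424800872802734, 72.8712387084961), 3.9257071018218994), np.float64(145.6))
scene mill (44, array([437.7, -84. ]), array([438.4, -83.3]), 12.9, ((438.1400451660156, -83.88701629638672), (23.861961364746094, 19.016464233398438), 21.93350601196289), np.float64(147.2))
scene tej (161, array([428.5, 249.9]), array([428.9, 249.6]), 19.0, ((428.630615234375, 250.2732696533203), (37.09294891357422, 33.51294708251953), 53.696983337402344), np.float64(115.7))
top jar (664, array([ 427.5, -191.8]), array([ 427.3, -191.3]), 29.7, ((427.26007080078125, -191.71926879882812), (55.913299560546875, 58.08518600463867), 1.5986664295196533), np.float64(145.1))
top tin (791, array([ 407.4, -295.7]), array([ 407.3, -295.8]), 38.8, ((407.3209228515625, -295.6910095214844), (45.60211181640625, 67.08927154541016), 1.6655974388122559), np.float64(145.4))
top mill (96, array([433.2, -88.5]), array([434. , -88.1]), 13.0, ((433.18621826171875, -87.72721862792969), (21.986618041992188, 24.049711227416992), 1.6060904264450073), np.float64(146.1))
top tej (228, array([425. , 245.2]), array([425. , 245.1]), 17.6, ((425.4656066894531, 245.50521850585938), (33.20088577270508, 33.606529235839844), 1.6294121742248535), np.float64(116.2))
t 32.75 pos [423.6  82.  224.8] rpy [-3.138  0.027 -3.127] F [ 0.4 -0.2  0.9] w 52.7
shift [  18.  -378.8   -4.3] spin -0.3 dist 379
```

View pics/s19z.png

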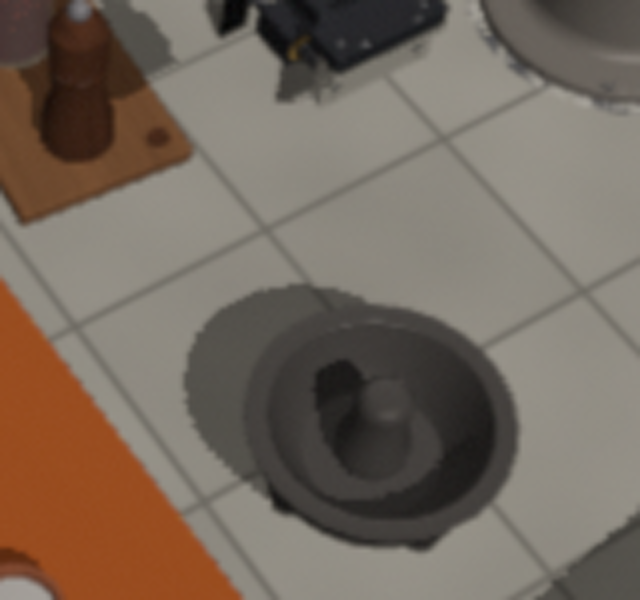

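View pics/top19.png

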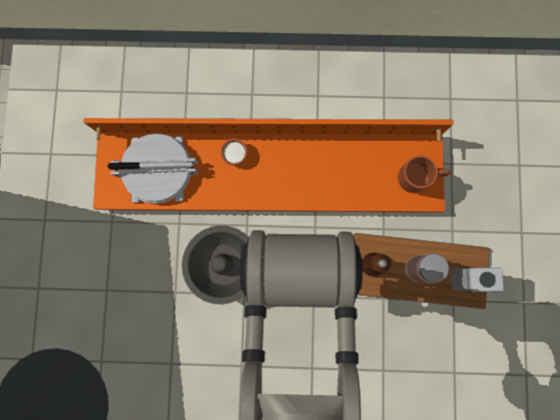

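Call:
{"fn": "carry_out", "kwargs": {"motion": [[0.1, 0, -50, -5, -0.3], [0.1, 4, -110, -5, -0.3], [0.1, 8, -170, -5, -0.3], [0.1, 10, -230, -5, -0.3], [0.1, 14, -290, -5, -0.3], [0.1, 17, -340, -5, -0.3], [0.1, 18, -378, -5, -0.3], [0.1, 18, -378, -5, -0.3], [0.1, 18, -378, 0, -0.3], [0.1, 18, -378, 10, -0.3]]}}

```text
time: 34.0
tool_pos: [411.8, -295.0, 215.5]
tcp_rot: [-3.138, 0.027, -3.12]
contact_force: [-0.9, 0.7, 0.6]
grip_width: 82.5
```

```bash
python3 go.py 410.6 -295.5 110
```

```text
t 34.0 pos [ 411.8 -295.   215.5] rpy [-3.138  0.027 -3.12 ] F [-0.9  0.7  0.6] w 82.5
shift [  4.1  -0.  105.4] spin 0.1 dist 105
```

Call:
{"fn": "carry_out", "kwargs": {"motion": [[0.1, 2, 0, 40, 0.1], [0.1, 4, 0, 90, 0.1], [0.1, 4.5, 0, 125, 0.1], [0.1, 5.2, 0, 145, 0.1], [0.1, 5.2, 0, 151, 0.1], [0.1, 5.2, 0, 151, 0.1], [0.1, 5.2, 0, 151, 0.1], [0.1, 5.2, 0, 151, 0.1], [0.1, 5.2, 0, 151, 0.1]]}}

```text
time: 35.12
tool_pos: [410.9, -295.9, 64.9]
tcp_rot: [-3.137, 0.028, -3.122]
contact_force: [-0.3, 0.4, 0.5]
grip_width: 82.8
```

```bash
python3 go.py 410.6 -295.5 64
```

```text
t 35.12 pos [ 410.9 -295.9   64.9] rpy [-3.137  0.028 -3.122] F [-0.3  0.4  0.5] w 82.8
shift [0.3 0.4 0.9] spin 0.0 dist 1
```

Call:
{"fn": "carry_out", "kwargs": {"motion": [[0.15, 0, 0.3, 0, 0], [0.25, 0, 0.3, 0, 0], [1, 0, 0.3, 0, 0], [1, 0, 0.3, 0, 0], [1, 0, 0.3, 0, 0], [1, 0, 0.3, 0, 0]]}}

```text
time: 35.88
tool_pos: [411.0, -295.8, 64.9]
tcp_rot: [-3.137, 0.028, -3.122]
contact_force: [-0.1, -1.0, 0.4]
grip_width: 64.5
```

```bash
python3 go.py 657.7 -57.4 230
```

```text
t 35.88 pos [ 411.  -295.8   64.9] rpy [-3.137  0.028 -3.122] F [-0.1 -1.   0.4] w 64.5
shift [-255.9  232.7 -159.1] spin 0.0 dist 381
```

Call:
{"fn": "carry_out", "kwargs": {"motion": [[1, 0, 0, -20, 0], [1, 0, 0, -70, 0], [1, 0, 0, -130, 0], [1, -20, 20, -160, 0], [1, -65, 60, -160, 0], [1, -110, 105, -160, 0], [1, -155, 150, -160, 0], [1, -200, 190, -160, 0], [1, -240, 220, -160, 0], [1, -255, 232, -160, 0]]}}

```text
time: 37.12
tool_pos: [657.8, -55.2, 229.3]
tcp_rot: [-3.138, 0.026, -3.119]
contact_force: [0.0, -1.2, -1.9]
grip_width: 65.1
```

```bash
python3 go.py 658.3 -57.4 100
```

```text
t 37.12 pos [657.8 -55.2 229.3] rpy [-3.138  0.026 -3.119] F [ 0.  -1.2 -1.9] w 65.1
shift [  3.   -1.7 129.2] spin 0.2 dist 129
```

Call:
{"fn": "carry_out", "kwargs": {"motion": [[1, 1, -1.7, 30, 0.2], [1, 2, -1.7, 75, 0.2], [1, 3, -1.7, 115, 0.2], [1, 3.2, -1.7, 133, 0.2], [1, 3.2, -1.7, 136, 0.2], [1, 3.2, -1.7, 136.5, 0.2], [1, 3.2, -1.7, 136.5, 0.2], [1, 3.2, -1.7, 136.5, 0.2], [1, 3.2, -1.7, 136.5, 0.2]]}}

```text
time: 38.25
tool_pos: [658.4, -57.4, 93.3]
tcp_rot: [-3.138, 0.027, -3.123]
contact_force: [-0.4, 0.5, -1.4]
grip_width: 64.7
```

```bash
python3 go.py 658.3 -57.4 88.9
```

```text
t 38.25 pos [658.4 -57.4  93.3] rpy [-3.138  0.027 -3.123] F [-0.4  0.5 -1.4] w 64.7
shift [0.2 0.1 4.4] spin 0.0 dist 4
```

Call:
{"fn": "carry_out", "kwargs": {"motion": [[1, 0.1, 0.1, 1.2, 0], [1, 0.1, 0.1, 2.4, 0], [1, 0.1, 0.1, 3.4, 0], [1, 0.1, 0.1, 4.2, 0], [1, 0.1, 0.1, 4.8, 0], [1, 0.1, 0.1, 5.1, 0], [1, 0.1, 0.1, 5.1, 0]]}}

```text
time: 39.12
tool_pos: [658.6, -57.4, 88.9]
tcp_rot: [-3.138, 0.028, -3.123]
contact_force: [-1.3, -0.1, 4.6]
grip_width: 65.0
```

```bash
python3 go.py 658.3 -57.4 88.9
```

```text
t 39.12 pos [658.6 -57.4  88.9] rpy [-3.138  0.028 -3.123] F [-1.3 -0.1  4.6] w 65.0
shift [ 0.3 -0.  -0. ] spin 0.0 dist 0
```

Call:
{"fn": "carry_out", "kwargs": {"motion": [[0.2, 0, 0, -0.5, 0], [0.12, 0, 0, -0.5, 0], [0.12, 0, 0, -1, 0], [0.12, -0.5, 0, -30, 0], [0.12, -1.5, 0, -70, 0], [0.12, -3, 0, -120, 0], [0.15, 10, 0, -140, 0], [0.2, 60, -10, -140, 0], [0.2, 120, -20, -140, 0], [0.2, 180, -29, -140, 0]]}}

```text
time: 40.38
tool_pos: [472.4, -89.2, 222.7]
tcp_rot: [-3.138, 0.026, -3.122]
contact_force: [0.1, -1.0, 0.9]
grip_width: 73.3
```

```bash
python3 - <<'E'
from meas import *
s=cap('scene','scene20');t=cap('top','top20')
for n,c in(('scene',s),('top',t)):
    for k,(z,x,y) in {'tin':(170,(610,700),(-120,-15))}.items():
        r=topc(c,z,x,y); print(n,k,r and (r['n'],r['cen'],r['circ'],r['r'],r['rect'],r['zm']))
E
python3 go.py 435 -87.2 150
```

```text
scene tin (439, array([656.8, -53.4]), array([657.9, -53.9]), 40.3, ((656.6870727539062, -52.91035842895508), (48.164642333984375, 70.522216796875), 2.68003511428833), np.float64(169.5))
top tin (739, array([653.9, -58.3]), array([653.8, -58.2]), 38.5, ((653.7619018554688, -58.1685676574707), (47.72340393066406, 63.44352340698242), 1.3865084648132324), np.float64(169.3))
t 40.48 pos [467.9 -88.4 222. ] rpy [-3.14   0.02  -3.124] F [ 0.3 -0.1  0.1] w 73.3
shift [34.3  1.9 71.3] spin -0.1 dist 79
```

View pics/top20.png

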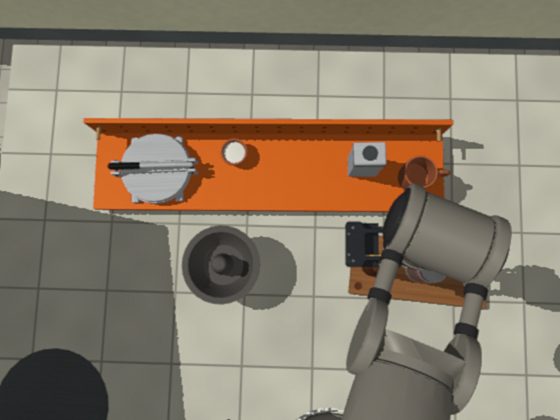

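Call:
{"fn": "carry_out", "kwargs": {"motion": [[0.2, 20, 1.9, 0, 0], [0.2, 33, 1.9, 20, 0], [0.2, 34.3, 1.9, 50, 0], [0.2, 35, 1.9, 90, 0], [0.2, 35.5, 1.9, 130, 0], [0.2, 36, 1.9, 152, 0], [0.2, 36, 1.9, 156.5, 0], [0.2, 36, 1.9, 156.5, 0], [0.2, 36, 1.9, 156.5, 0], [0.2, 36, 1.9, 156.5, 0]]}}

```text
time: 41.72
tool_pos: [435.5, -87.6, 65.6]
tcp_rot: [-3.139, 0.021, -3.124]
contact_force: [0.0, -0.5, -0.7]
grip_width: 73.3
```

```bash
python3 go.py 435 -87.2 64
```

```text
t 41.73 pos [435.5 -87.6  65.6] rpy [-3.139  0.021 -3.124] F [ 0.  -0.5 -0.7] w 73.3
shift [0.5 0.4 1.5] spin -0.1 dist 2
```

Call:
{"fn": "carry_out", "kwargs": {"motion": [[0.35, 0.4, 0.4, 1, -0.1], [0.45, 0.4, 0.4, 1, -0.1], [1, 0.4, 0.4, 1, -0.1], [1, 0.4, 0.4, 1, -0.1], [1, 0.4, 0.4, 1, -0.1], [1, 0.4, 0.4, 1, -0.1]]}}

```text
time: 42.48
tool_pos: [435.2, -87.2, 64.6]
tcp_rot: [-3.139, 0.022, -3.122]
contact_force: [0.2, -1.2, -1.2]
grip_width: 41.4
```

```bash
python3 go.py 657.5 108.2 220
```

```text
t 42.48 pos [435.2 -87.2  64.6] rpy [-3.139  0.022 -3.122] F [ 0.2 -1.2 -1.2] w 41.4
shift [-229.3  190.8 -151. ] spin 0.0 dist 334
```

Call:
{"fn": "carry_out", "kwargs": {"motion": [[1, 0, 0, -20, 0], [1, 0, 0, -70, 0], [1, 0, 20, -110, 0], [1, -30, 65, -115, 0], [1, -70, 110, -115, 0], [1, -115, 150, -115, 0], [1, -160, 180, -115, 0], [1, -205, 190, -115, 0], [1, -229, 190.8, -115, 0], [1, -229, 190.8, -115, 0]]}}

```text
time: 43.72
tool_pos: [658.3, 108.3, 181.7]
tcp_rot: [-3.139, 0.019, -3.122]
contact_force: [-0.7, -0.3, -3.1]
grip_width: 41.4
```

```bash
python3 go.py 658 108.2 92
```

```text
t 43.73 pos [658.3 108.3 181.7] rpy [-3.139  0.019 -3.122] F [-0.7 -0.3 -3.1] w 41.4
shift [ 1.9  0.1 89.7] spin 0.0 dist 90
```

Call:
{"fn": "carry_out", "kwargs": {"motion": [[1, 0.5, 0.1, 30, 0], [1, 1.2, 0.1, 65, 0], [1, 1.9, 0.1, 85, 0], [1, 1.9, 0.1, 90, 0], [1, 1.9, 0.1, 90, 0], [1, 1.9, 0.1, 90, 0], [1, 1.9, 0.1, 90, 0], [1, 1.9, 0.1, 90, 0]]}}

```text
time: 44.72
tool_pos: [658.3, 108.2, 92.3]
tcp_rot: [-3.139, 0.02, -3.122]
contact_force: [-0.7, -0.6, -2.6]
grip_width: 41.0
```

```bash
python3 go.py 658 108.2 88.6
```

```text
t 44.73 pos [658.3 108.2  92.3] rpy [-3.139  0.02  -3.122] F [-0.7 -0.6 -2.6] w 41.0
shift [ 0.3 -0.   3.7] spin 0.0 dist 4
```

Call:
{"fn": "carry_out", "kwargs": {"motion": [[1, 0, 0, 1.2, 0], [1, 0, 0, 2.2, 0], [1, 0, 0, 3, 0], [1, 0, 0, 3.7, 0], [1, 0, 0, 4.2, 0], [1, 0, 0, 4.4, 0], [1, 0, 0, 4.4, 0]]}}

```text
time: 45.6
tool_pos: [658.7, 108.2, 88.7]
tcp_rot: [-3.139, 0.021, -3.122]
contact_force: [-1.6, -0.5, 3.7]
grip_width: 40.9
```

Call:
{"fn": "carry_out", "kwargs": {"motion": [[0.5, 0, 0, -0.5, 0], [0.3, 0, 0, -0.5, 0], [0.25, 0, 0, -1, 0], [0.2, -0.5, 0, -30, 0], [0.15, -1.5, 0, -70, 0], [0.15, -2.5, 0, -120, 0], [0.15, 10, -10, -140, 0], [0.15, 60, -60, -140, 0], [0.15, 120, -115, -140, 0], [0.15, 180, -170, -140, 0]]}}

```text
time: 46.85
tool_pos: [510.9, -34.3, 226.0]
tcp_rot: [-3.139, 0.021, -3.122]
contact_force: [0.4, -0.5, 0.7]
grip_width: 78.1
```

```bash
python3 - <<'E'
from meas import *
s=cap('scene','scene21');t=cap('top','top21')
for n,c in(('scene',s),('top',t)):
    for k,(z,x,y) in {'tin':(170,(610,700),(-120,-15)),'mill':(173,(620,700),(70,150))}.items():
        r=topc(c,z,x,y); print(n,k,r and (r['n'],r['cen'],r['circ'],r['r'],r['rect'],r['zm']))
E
python3 go.py 426.3 -192.1 150
```

```text
scene tin (440, array([657. , -53.6]), array([657.7, -53.8]), 40.4, ((657.0918579101562, -53.7833251953125), (48.442256927490234, 69.2939682006836), 1.9011833667755127), np.float64(169.4))
scene mill (70, array([658.3, 112.8]), array([659.8, 112.8]), 13.0, ((658.829833984375, 113.099609375), (24.318988800048828, 20.438940048217773), 58.68211364746094), np.float64(170.0))
top tin (431, array([662.9, -58.9]), array([655.8, -58.1]), 37.3, ((658.7155151367188, -57.80482864379883), (39.22554397583008, 66.78080749511719), 6.720788955688477), np.float64(169.1))
top mill (83, array([654.3, 106.6]), array([653.9, 106.5]), 12.3, ((654.4916381835938, 107.2471923828125), (22.29309844970703, 21.12217903137207), 57.20551681518555), np.float64(170.3))
t 46.95 pos [508.3 -36.  226. ] rpy [-3.138  0.018 -3.126] F [ 0.4 -0.2 -0.4] w 78.1
shift [  85.8 -154.5   75. ] spin -0.2 dist 192
```

View pics/top21.png

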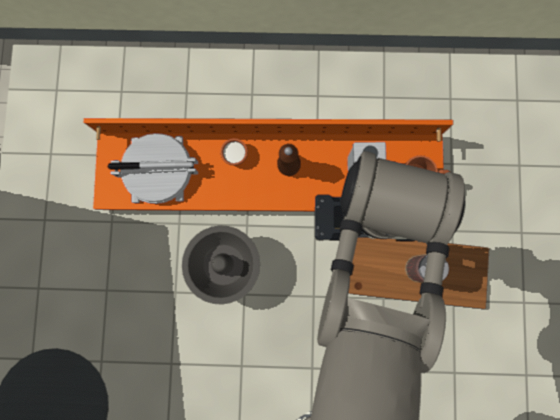

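Call:
{"fn": "carry_out", "kwargs": {"motion": [[0.15, 30, -50, 0, -0.2], [0.15, 60, -110, 0, -0.2], [0.15, 85.8, -154.5, 10, -0.2], [0.15, 85.8, -154.5, 45, -0.2], [0.15, 86.3, -154.5, 90, -0.2], [0.15, 86.8, -154.5, 130, -0.2], [0.15, 87.2, -154.5, 155, -0.2], [0.15, 87.2, -154.5, 161, -0.2], [0.15, 87.2, -154.5, 161, -0.2], [0.15, 87.2, -154.5, 161, -0.2]]}}

```text
time: 48.2
tool_pos: [427.3, -192.8, 65.1]
tcp_rot: [-3.137, 0.02, -3.122]
contact_force: [-1.1, 0.8, -0.4]
grip_width: 77.9
```

```bash
python3 go.py 426.3 -192.1 64
```

```text
t 48.2 pos [ 427.3 -192.8   65.1] rpy [-3.137  0.02  -3.122] F [-1.1  0.8 -0.4] w 77.9
shift [1.  0.7 1.1] spin 0.0 dist 2
```

Call:
{"fn": "carry_out", "kwargs": {"motion": [[0.2, 0.8, 0.7, 0.5, 0], [0.25, 0.8, 0.7, 0.5, 0], [0.25, 0.8, 0.7, 0.5, 0], [1, 0.8, 0.7, 0.5, 0], [1, 0.8, 0.7, 0.5, 0], [1, 0.8, 0.7, 0.5, 0], [1, 0.8, 0.7, 0.5, 0]]}}

```text
time: 49.08
tool_pos: [426.7, -192.4, 64.7]
tcp_rot: [-3.136, 0.02, -3.122]
contact_force: [0.0, -1.7, 2.2]
grip_width: 61.6
```

```bash
python3 go.py 597.5 20.8 180
```

```text
t 49.08 pos [ 426.7 -192.4   64.7] rpy [-3.136  0.02  -3.122] F [ 0.  -1.7  2.2] w 61.6
shift [-177.2  209.3 -112.8] spin 0.0 dist 297
```

Call:
{"fn": "carry_out", "kwargs": {"motion": [[1, 0, 0, -20, 0], [1, 0, 0, -70, 0], [1, -10, 20, -110, 0], [1, -40, 70, -112, 0], [1, -75, 120, -112, 0], [1, -110, 165, -112, 0], [1, -150, 200, -112, 0], [1, -177, 209.3, -112, 0], [1, -177, 209.3, -112, 0], [1, -177, 209.3, -112, 0]]}}

```text
time: 50.32
tool_pos: [596.1, 20.8, 178.1]
tcp_rot: [-3.137, 0.017, -3.122]
contact_force: [-0.4, 1.0, -1.9]
grip_width: 61.4
```

```bash
python3 go.py 598 20.8 92
```

```text
t 50.33 pos [596.1  20.8 178.1] rpy [-3.137  0.017 -3.122] F [-0.4  1.  -1.9] w 61.4
shift [-0.4  0.4 86.1] spin 0.0 dist 86
```

Call:
{"fn": "carry_out", "kwargs": {"motion": [[1, -0.2, 0.2, 30, 0], [1, -0.4, 0.4, 65, 0], [1, -0.4, 0.4, 82, 0], [1, -0.4, 0.4, 86, 0], [1, -0.4, 0.4, 86, 0], [1, -0.4, 0.4, 86, 0], [1, -0.4, 0.4, 86, 0], [1, -0.4, 0.4, 86, 0]]}}

```text
time: 51.32
tool_pos: [598.2, 20.8, 92.5]
tcp_rot: [-3.137, 0.018, -3.122]
contact_force: [-0.2, -0.2, -3.5]
grip_width: 61.6
```

```bash
python3 go.py 598 20.8 88.7
```

```text
t 51.33 pos [598.2  20.8  92.5] rpy [-3.137  0.018 -3.122] F [-0.2 -0.2 -3.5] w 61.6
shift [0.3 0.  3.8] spin 0.0 dist 4
```

Call:
{"fn": "carry_out", "kwargs": {"motion": [[1, 0, 0, 1.2, 0], [1, 0, 0, 2.2, 0], [1, 0, 0, 3, 0], [1, 0, 0, 3.7, 0], [1, 0, 0, 4.2, 0], [1, 0, 0, 4.5, 0], [1, 0, 0, 4.5, 0]]}}

```text
time: 52.2
tool_pos: [598.6, 20.7, 88.7]
tcp_rot: [-3.136, 0.019, -3.122]
contact_force: [-2.1, -0.4, 3.3]
grip_width: 61.6
```

Contact is made, so I release, rise and withdraw toward the robot side to clear the view.

Call:
{"fn": "carry_out", "kwargs": {"motion": [[0.28, 0, 0, -0.5, 0], [0.17, 0, 0, -0.5, 0], [0.15, 0, 0, -1, 0], [0.15, -0.5, 0, -30, 0], [0.15, -1.5, 0, -70, 0], [0.15, -2, 0, -120, 0], [0.15, 20, 0, -140, 0], [0.15, 80, 50, -140, 0], [0.15, 130, 100, -140, 0], [0.15, 170, 150, -140, 0]]}}

```text
time: 53.45
tool_pos: [438.3, 150.2, 225.2]
tcp_rot: [-3.137, 0.02, -3.123]
contact_force: [0.3, 0.9, 0.3]
grip_width: 77.6
```

Call:
{"fn": "carry_out", "kwargs": {"motion": [[0, 20, 60, 0, 0], [0, 60, 110, 0, 0], [0, 80, 170, 0, 0], [0, 80, 220, 0, 0], [0, 80, 220, 0, 0], [0, 80, 220, 0, 0]]}}

```text
time: 54.2
tool_pos: [354.1, 368.4, 222.2]
tcp_rot: [-3.136, 0.019, -3.123]
contact_force: [-0.1, -0.5, -0.4]
grip_width: 92.1
```

```bash
cat > chk.py <<'E'
import sys
from meas import *
t0=dict(np.load('top0.npz'));s0=dict(np.load('scene0.npz'))
n=sys.argv[1]
s=cap('scene','scene'+n);t=cap('top','top'+n);np.savez('t'+n,**t);np.savez('s'+n,**s)
for nm,a,b in(('scene',s0,s),('top',t0,t)):
    for k,(z,x,y) in {'jar':(169,(540,630),(-30,70)),'tin':(169.4,(610,700),(-120,-15)),'mill':(172,(620,700),(70,150)),'dish':(65,(620,720),(190,270)),'mug':(108,(560,700),(-220,-120)),'press':(98,(540,720),(300,500))}.items():
        r0=topc(a,z,x,y);r=topc(b,z,x,y); print(nm,k,r0['n'],r['n'],'d',(r['cen']-r0['cen']).round(1),np.round(np.array(r['circ'])-r0['circ'],1),r['cen'],'ang',round(r0['rect'][2],1),round(r['rect'][2],1))
E
python3 chk.py 22
```

```text
scene jar 407 409 d [3.4 0.4] [ 5.8 -1.1] [601.1  24.1] ang 59.6 59.7
scene tin 447 444 d [-1.9  0.2] [-0.7  0.4] [657.1 -53.7] ang 1.1 2.0
scene mill 67 75 d [-2.4 -0.2] [-3.1  1.6] [657.7 112.4] ang 80.4 58.7
scene dish 511 517 d [0.  0.1] [ 0.6 -0.3] [676.7 232.1] ang 58.6 58.6
scene mug 193 197 d [ 0.5 -0.1] [-0.6  1.4] [ 633.7 -176.2] ang 64.2 83.6
scene press 501 502 d [ 0.1 -0.7] [-1.5 -0.3] [636.7 424.4] ang 4.7 4.7
top jar 638 638 d [3.1 0.5] [ 2.6 -0.4] [598.4  20.4] ang 1.2 46.6
top tin 730 743 d [-1.4 -0.1] [-2.1 -0.1] [653.8 -58.2] ang 0.6 1.4
top mill 93 91 d [-1.4 -0.4] [-2.6 -1.5] [653.4 106.7] ang 28.6 39.5
top dish 568 567 d [0. 0.] [0. 0.] [676.5 231.2] ang 46.4 46.4
top mug 266 264 d [-0.3  0.6] [-0.5  0. ] [ 631.3 -177.3] ang 46.0 46.0
top press 490 472 d [-0.1  2.5] [0.9 4.4] [633.9 422.8] ang 1.4 1.4
```

```bash
python3 go.py 400 300 230
```

```text
t 54.3 pos [354.5 367.7 222.5] rpy [-3.136  0.019 -3.125] F [-0.6  0.1  0.6] w 91.9
shift [-44.4 -68.5  -6.3] spin -0.1 dist 82
```

View pics/top22.png

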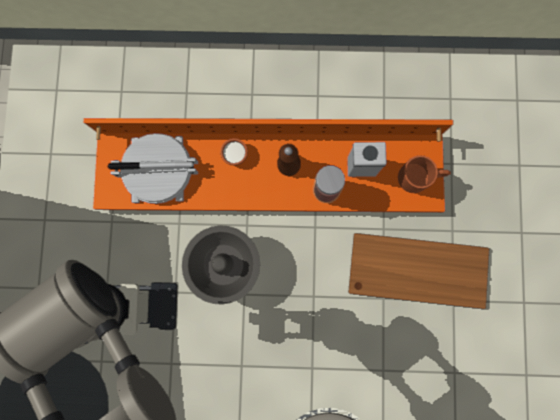

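View pics/scene22.png

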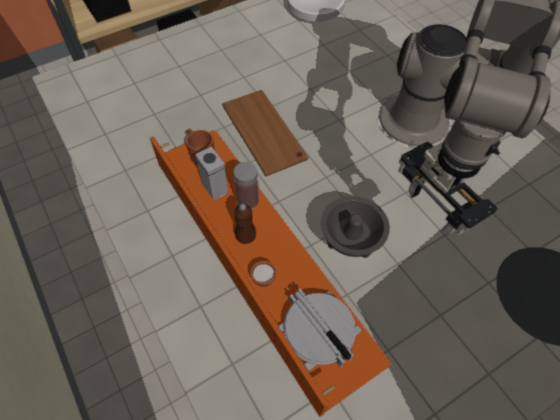

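The jar is back about 3 mm too far in x, with both views agreeing. The tin and mill are within 2 mm and the bystanders are unmoved. I will regrip the jar and shift it.

Call:
{"fn": "carry_out", "kwargs": {"motion": [[0.1, -40, -60, -5, -0.1], [0.1, -80, -110, -5, -0.1], [0.1, -120, -165, -5, -0.1], [0.1, -160, -215, -5, -0.1], [0.1, -195, -260, -5, -0.1], [0.1, -225, -310, -5, -0.1], [0.1, -237, -343, -5, -0.1], [0.1, -239, -343, -5, -0.1], [0.1, -239, -343, -5, -0.1], [0.1, -239, -343, -5, -0.1]]}}

```text
time: 55.55
tool_pos: [598.6, 29.7, 234.3]
tcp_rot: [-3.137, 0.02, -3.122]
contact_force: [0.0, 0.6, -0.5]
grip_width: 82.8
```

```bash
python3 go.py 598 20.6 88.7
```

```text
t 55.55 pos [598.6  29.7 234.3] rpy [-3.137  0.02  -3.122] F [ 0.   0.6 -0.5] w 82.8
shift [  3.6  -8.3 145.6] spin 0.0 dist 146
```

Call:
{"fn": "carry_out", "kwargs": {"motion": [[0.1, 1, -8.3, 10, 0], [0.1, 1, -8.3, 20, 0], [0.1, 1.5, -8.3, 50, 0], [0.1, 2.5, -8.3, 90, 0], [0.1, 3, -8.3, 125, 0], [0.1, 3.6, -8.3, 142, 0], [0.1, 3.6, -8.3, 145, 0], [0.1, 3.6, -8.3, 145, 0], [0.1, 3.6, -8.3, 145, 0], [0.1, 3.6, -8.3, 145, 0]]}}

```text
time: 56.8
tool_pos: [598.4, 20.7, 90.1]
tcp_rot: [-3.136, 0.021, -3.122]
contact_force: [0.3, -0.4, -0.3]
grip_width: 82.6
```

```bash
python3 go.py 598 20.6 88.7
```

```text
t 56.8 pos [598.4  20.7  90.1] rpy [-3.136  0.021 -3.122] F [ 0.3 -0.4 -0.3] w 82.6
shift [ 0.4 -0.1  1.4] spin 0.0 dist 1
```

Call:
{"fn": "carry_out", "kwargs": {"motion": [[0.2, 0, 0, 0.8, 0], [0.25, 0, 0, 0.8, 0], [1, 0, 0, 0.8, 0], [1, 0, 0, 0.8, 0], [1, 0, 0, 0.8, 0], [1, 0, 0, 0.8, 0], [1, 0, 0, 0.8, 0]]}}

```text
time: 57.68
tool_pos: [598.5, 20.5, 89.4]
tcp_rot: [-3.136, 0.021, -3.122]
contact_force: [-0.5, -1.3, 1.2]
grip_width: 61.7
```

Call:
{"fn": "carry_out", "kwargs": {"motion": [[1, 0, 0, -3, 0], [1, 0, 0, -6, 0], [1, 1.5, -0.2, -6, 0], [1, 3, -0.4, -6, 0], [1, 3, -0.4, -6, 0], [1, 3, -0.4, -6, 0], [1, 3, -0.4, -4, 0], [1, 3, -0.4, -2, 0], [1, 3, -0.4, -2, 0], [1, 3, -0.4, -2, 0]]}}

```text
time: 58.92
tool_pos: [595.5, 20.0, 91.3]
tcp_rot: [-3.136, 0.021, -3.122]
contact_force: [-0.1, -0.4, -2.8]
grip_width: 61.3
```

```bash
python3 go.py 595.2 20.2 89.5
```

```text
t 58.92 pos [595.5  20.   91.3] rpy [-3.136  0.021 -3.122] F [-0.1 -0.4 -2.8] w 61.3
shift [0.3 0.2 1.8] spin 0.0 dist 2
```

Call:
{"fn": "carry_out", "kwargs": {"motion": [[1, 0.2, 0, 0.8, 0], [1, 0.2, 0, 1.5, 0], [1, 0.2, 0, 2, 0], [1, 0.2, 0, 2.4, 0], [1, 0.2, 0, 2.4, 0]]}}

```text
time: 59.55
tool_pos: [595.6, 20.0, 89.4]
tcp_rot: [-3.136, 0.022, -3.122]
contact_force: [-0.7, 0.6, 1.3]
grip_width: 61.5
```

Call:
{"fn": "carry_out", "kwargs": {"motion": [[0.28, 0, 0, 0, 0], [0.17, 0, 0, 0, 0], [0.15, 0, 0, -0.5, 0], [0.15, -0.5, 0, -30, 0], [0.15, -1.5, 0, -70, 0], [0.15, -2, 0, -120, 0], [0.15, 20, 0, -140, 0], [0.15, 80, 50, -140, 0], [0.15, 130, 100, -140, 0], [0.15, 170, 150, -140, 0]]}}

```text
time: 60.8
tool_pos: [434.8, 149.4, 225.4]
tcp_rot: [-3.136, 0.023, -3.123]
contact_force: [-0.2, 0.5, -0.8]
grip_width: 77.8
```

Call:
{"fn": "carry_out", "kwargs": {"motion": [[0, 20, 60, 0, 0], [0, 60, 110, 0, 0], [0, 80, 170, 0, 0], [0, 80, 220, 0, 0], [0, 80, 220, 0, 0], [0, 80, 220, 0, 0], [0, 80, 220, 0, 0]]}}

```text
time: 61.68
tool_pos: [351.1, 366.9, 222.5]
tcp_rot: [-3.136, 0.023, -3.125]
contact_force: [-0.6, -0.7, -0.3]
grip_width: 91.6
```

```bash
python3 chk.py 23; python3 - <<'E'
from meas import *
# tin yaw vs panel, edges by colour, top view
for n in('top0','t23'):
    c=dict(np.load(n+'.npz'));im=c['color'].astype(int)
    P=pts(c);m=((abs(P[...,2]-169.5)<9)&(P[...,0]>610)&(P[...,0]<700)&(P[...,1]>-120)&(P[...,1]<-15)).astype(np.uint8)
    v,u=np.nonzero(m)
    # far/near edges: per column extreme rows, excluding ends
    us=np.arange(u.min()+4,u.max()-3)
    for f in(np.min,np.max):
        E=np.array([ray(c,a,f(v[u==a]),170)[:2] for a in us]); k=np.polyfit(E[:,1],E[:,0],1); print(n,'edge yaw deg',round(-np.degrees(np.arctan(k[0])),2))
E
```

```text
scene jar 407 404 d [0.4 0.4] [ 0.9 -0.6] [598.1  24.1] ang 59.6 59.6
scene tin 447 441 d [-2.2  0.2] [-1.5  0.8] [656.8 -53.7] ang 1.1 2.0
scene mill 67 80 d [-2.2  0.6] [-2.7  1.5] [657.9 113.2] ang 80.4 15.9
scene dish 511 514 d [0.  0.1] [ 0.6 -0.3] [676.7 232.1] ang 58.6 58.6
scene mug 193 200 d [1.  0.1] [0.5 0.5] [ 634.2 -176. ] ang 64.2 64.2
scene press 501 500 d [ 0.1 -0.2] [-0.6 -0.9] [636.7 424.9] ang 4.7 4.7
top jar 638 637 d [-0.1  0.1] [0. 0.] [595.2  20. ] ang 1.2 1.2
top tin 730 742 d [-1.2 -0.1] [-2.1 -0.1] [654.  -58.2] ang 0.6 1.4
top mill 93 95 d [-1.8 -0.1] [-2.6 -0.6] [653. 107.] ang 28.6 1.5
top dish 568 572 d [ 0.  -0.1] [0. 0.] [676.5 231.1] ang 46.4 46.4
top mug 266 266 d [0.4 0.4] [ 1.  -0.1] [ 632.  -177.5] ang 46.0 46.0
top press 490 491 d [ 0. -1.] [-0.3  1. ] [634.  419.3] ang 1.4 1.4
top0 edge yaw deg 0.8
top0 edge yaw deg 1.4
t23 edge yaw deg 4.46
t23 edge yaw deg 1.79
```

View pics/scene23.png

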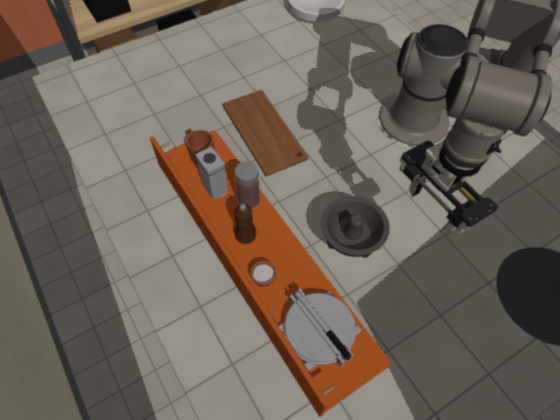

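The jar is now spot on, but my two estimates of the tin's turn disagree, so I look closer.

```bash
python3 - <<'E'
from meas import *
ims=[]
for n in('top0','t23'):
    c=dict(np.load(n+'.npz'));g=cv2.cvtColor(c['color'],cv2.COLOR_RGB2GRAY).astype(float)
    im=cv2.cvtColor(c['color'],cv2.COLOR_RGB2BGR)
    ims.append(cv2.resize(im[130:190,335:400],None,fx=6,fy=6,interpolation=cv2.INTER_NEAREST))
    bl=c['color'][...,2].astype(float)
    # subpixel edges: blue channel (grey tin vs orange)
    def cross(seq,th):
        i=np.nonzero((seq[:-1]<th)&(seq[1:]>=th))[0]
        return None if len(i)==0 else i[0]+(th-seq[i[0]])/(seq[i[0]+1]-seq[i[0]])
    # back edge: rows going down from 132
    E=[]
    for u in range(357,382):
        r=cross(bl[130:155,u],80)
        if r is not None:E.append(ray(c,u,130+r,170)[:2])
    E=np.array(E);k=np.polyfit(E[:,1],E[:,0],1);res=np.std(E[:,0]-np.polyval(k,E[:,1]));print(n,'back',len(E),-np.degrees(np.arctan(k[0])).round(2),res.round(2), 'x@-58',np.polyval(k,-58).round(1))
    E=[]
    for v in range(146,162):
        r=cross(bl[v,395:370:-1],80)
        if r is not None:E.append(ray(c,395-r,v,170)[:2])
    E=np.array(E);k=np.polyfit(E[:,0],E[:,1],1);res=np.std(E[:,1]-np.polyval(k,E[:,0]));print(n,'right',len(E),np.degrees(np.arctan(k[0])).round(2),res.round(2),'y@655',np.polyval(k,655).round(1))
    E=[]
    for v in range(146,157):
        r=cross(bl[v,340:365],80)
        if r is not None:E.append(ray(c,340+r,v,170)[:2])
    E=np.array(E);k=np.polyfit(E[:,0],E[:,1],1);res=np.std(E[:,1]-np.polyval(k,E[:,0]));print(n,'left',len(E),np.degrees(np.arctan(k[0])).round(2),res.round(2))
cv2.imwrite('pics/tincmp.png',np.hstack(ims))
E
```

```text
top0 back 25 1.25 0.02 x@-58 680.4
top0 right 16 1.3 0.07 y@655 -91.1
top0 left 11 -22.53 0.29
t23 back 25 2.35 0.1 x@-58 678.8
t23 right 16 1.68 0.06 y@655 -91.0
t23 left 11 -24.78 0.13
```

View pics/tincmp.png

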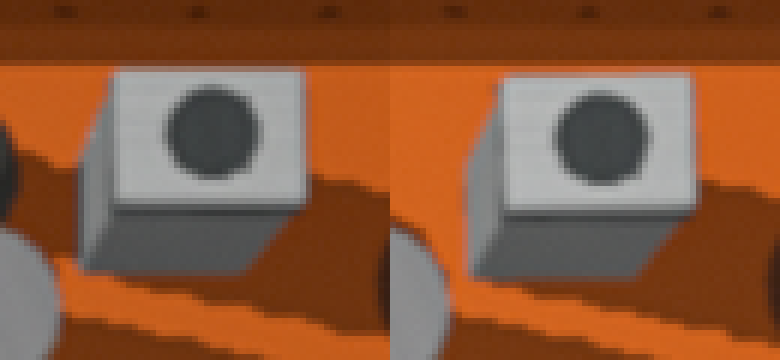

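Against the first top view, the tin is about 1.5 mm off and turned about 1° more, which is square to the ledge within roughly 1°. The mill is about 2 mm off and the jar under 0.5 mm. The tejolote stands upright in the bowl at scene (352,225), so I hand the job in.

```bash
python3 - <<'E'
from meas import *
t=dict(np.load('t23.npz'));print(topc(t,116,(380,470),(200,290)))
o=bot.get_obs();print(o['time'],np.round(o['contact_force'],1),o['dq'])
print(bot.close_job())
E
```

```text
{'n': 225, 'cen': array([425.1, 245.2]), 'area_d': np.float64(39.6), 'circ': array([425. , 245.1]), 'r': 17.6, 'rect': ((425.4651184082031, 245.52096557617188), (33.200904846191406, 33.57499313354492), 1.629777431488037), 'zm': np.float64(116.0)}
61.775 [ 0.4 -0.2  0.2] [ 0.00119289 -0.00032743 -0.00335336  0.00139123  0.00144289  0.00237143]
the job is handed in; nothing more can be done
None
```

The job is done and handed in at about 62 s. I stood the jar, mill and tin on the cutting board and put the tejolote foot down in the bowl. Then I returned the tin, mill and jar to the ledge, and regripped the jar once to take out a 3 mm error.

**Last checks against the first pictures:**
- **Tejolote:** upright in the bowl, within about 2 mm of the axis, its top at the right height.
- **Jar:** within about 0.5 mm of its start.
- **Mill:** about 2 mm short in x (towards the robot).
- **Tin:** 1.2 to 2.2 mm short in x. The better edge measurements put its turn at about 1.7–2.4° against the ledge's 1.1°, so it is roughly 1° off square. One coarse reading gave 4.5°, which I took to be noise. I left the tin and mill as they were.
- **Press, salt dish and mug:** unmoved within measurement noise.
- **Gripper:** clear of everything at hand-in.

**What disagreed on the way:**
- **Fingertip height:** the fingertips sit about 30 mm higher than the reported TCP. Because of this, the first close on the tejolote missed and pressed on its top with about 20 N. It stayed standing in place, and I took the later grasps about 30 mm lower.
- **Camera views:** the two cameras differed by up to 6 mm in absolute position. I therefore judged the returns by before-and-after differences within each view.

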